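# Load and tamp a pod brewer

## Robot

A 6-joint arm with a two-finger parallel gripper is mounted at the origin on a cart in front of the work surface, level with it; the furniture and walls round the work are solid. World frame = base frame: x ahead of the robot, y to its left, z up, the work surface at z = 0. Lengths are in m, angles in rad, forces in N, time in s.
With the tool pointing down it reaches from about 0.375 to 0.9 m from the base axis. Payload 3.1 kg.
Tool frame: the origin (TCP) lies at the very end of the fingers, on their centre line; the grasp point (between the pads) lies 19 mm behind it; z points along the fingers, y is the line along which they close (so a half turn about z gives the same grasp; the last joint's range is limited). The gripper opens to 87 mm and grips with 3 to 60 N. Pads are 19 mm wide; open, the fingers measure 117 mm over their backs; the gripper's body (75 mm by 190 mm) begins 51 mm behind the grasp point.
Start: joints at [1.115, 0.527, 1.433, -0, 1.181, -0.178], TCP at [0.171, 0.601, 0.223] pointing down, gripper open.
Joint ranges: [-3.08, 3.08], [-0.75, 2.2], [0.22, 2.44], [-1.43, 4.57], [0, 2.65], [-2.85, 2.85]. Speed limits (rad/s): [2.79, 2.79, 3.14, 3.14, 3.14, 3.14].

## Interface

Orientations are given as a unit quaternion [x, y, z, w].
In Python, from rig import robot gives the robot as it stands. The module is installed in compiled form; this text tells all that it offers.
- The arm moves only by the tool servo_tool, never from a script. Its argument "rows" is one flat list of numbers, 5 for each row, row after row: the closure, from -1 (fully open) to 1 (shut), so that 0 is half open, then the shift along the tool's x, y, z in m, then the turn about the tool's z in degrees. A call has 1 to 5 rows; each row shifts and turns the commanded pose from where the row before left it, along the tool's axes as they then stand; what a row does not reach is not made up. A row lasts 1/12 s, in which the tool goes at most 41.7 mm and 7.16 degrees, less where a joint would pass 70% of its speed; a pose out of reach is approached as far as the arm can. A call with a gripper value outside its range is refused whole. The fingers move at their own pace and stop on an object; "newtons" is the grip in N (left out, the last holds). Time passes only in rows, so rows that do not move let the fingers close. It gives the time, the measured TCP pose, the force, the opening and the grip force at its end, in the units of the state.
- robot.get_obs(): the state, without advancing time (a new reading comes with each control period).
- robot.camera(name): name is "side" or "top"; returns a dict with "pixels" (400x640x3 uint8, red, green, blue), "intrinsics" (3x3 intrinsics, pixels), "rvec" (rotation vector, rad) and "tvec" (3), from world to camera coordinates, as OpenCV has them. Camera axes: x right, y down, z forward; pixel columns grow to the right and rows downward; lengths in m; the calibration is good to about 2 mm. A picture is of the moment at which its call begins. There is no depth.
- robot.hand_in(): hands the job in; it is judged then, once.
Trained networks look in a picture, given as the dict that the camera call returned (one of the last four; its "shot" number tells which), for a name from the list of things; names that differ only in an ending like _2 or _b are one class to them, and where a whole thing is asked for, a point or a joint stands for the part that bears it (a point fixed in the world has none). Each returns a list of dicts, best first, with "score" (0 to 1); they miss things now and then, are a little off and sometimes report something else, mostly with a low value. They report only what shows in the picture. A call takes as long as a camera call. They do not tell look-alikes from the thing itself.
- robot.spot_in(picture, query): "at" ([x, y, z] in m, in world coordinates, good to about 4 mm: the middle of the surface that is visible of it).
- robot.outline_of(picture, query): "region" (400x640 bool, what is visible of it).
- robot.place_of(picture, query): "at" ([x, y, z] in m, in world coordinates, good to about 4 mm: a listed point, or the origin of a listed thing).
The state is a dict: "time": time; "q": joint angles; "joint_velocities": joint speeds; "joint_torque": joint torques, N m; "position": TCP position; "tool_rot": TCP orientation; "ft_force": force on the tool from outside, world axes, zero at the start; "moment": the same for the moment, N m; "grip_width": finger opening in m; "grip_force": force on a finger pad.
Only numpy, scipy, OpenCV 4.12 (cv2) and the standard library are available. Lean on these libraries where they do the work, as an engineer would, in place of code of your own. Each camera call takes 0.05 s, during which the arm holds its last target. There are 200 camera calls.

## Task

Lift the cover plate off the pod brewer's two pins and lay it down clear of the brewer; stack every coffee pod flat on the sprung plate between the four posts, then with the tamper alone push the stack squarely and level down until the sprung plate stops, and keep it down for about a second. Then stand the tamper upright on its mat again, seat the cover back on its pins with the handle up, and turn the dial so that its nose points at the long mark. Leave the other jars where they stand.

Things in the scene. Friction and masses are not known exactly. Their poses are not given: they have to be found in the camera images.
- brewer: Pod brewer fixed on the worktop: black base 30 mm high, 164 mm in x, in y from -174 to 68 mm. Origin on the worktop below the middle of the sprung plate; the x axis runs through both cover pins, -x is the front, the dial lies on the -y side. End brackets (16 mm in x, 56 mm in y, top 104 mm above the worktop) at x = +-66 mm carry the cover; each has a tapered pin 7 mm thick and 13 mm high.
- cover_seat (a point): Point of the brewer where the origin of the seated cover lies: on the plate's axis, 104 mm above the worktop. Axes as the brewer's.
- plate_top (a point): Middle of the top of the sprung plate, a steel disc of 48 mm diameter, 54 mm above the worktop at rest, 38 mm fully down; it stays level. Four posts 8 mm thick with tapered tips stand round it at x, y = +-24.8 mm (brewer's axes), top 100 mm above the worktop: 3 mm of play round a pod, 41 mm gaps between posts. Fingers reach in through the +y and -y gaps; brackets close the x sides.
- press_plate (a joint): Travel of the sprung plate downward in m: 0 at rest, 0.016 at its stop. The spring takes 4 N to start and 10 N at the stop, and pushes the plate up again.
- dial (a joint): Angle of the dial in rad, growing anticlockwise seen from above; 0 when its nose points at the long mark (towards the brewer's -x). Stops at -2.3 and 2.3, light friction, stays where it is left. At the start it lies between -1.8 and -0.7.
- dial_grip (a point): On the dial's upright axis, 130 mm from the plate's axis on the brewer's -y side, 70 mm above the worktop; turns with the dial. The grip bar is 44 mm long along this point's x, 12 mm wide along y and from 55 to 81 mm above the worktop, over a disc of 46 mm diameter; its nose is on the -x end, with a thin line on top.
- dial_mark (a point): The long raised mark on the brewer's base in front of the dial, 45 mm from the dial's axis; the other marks round the dial are small dots.
- cover: Loose steel cover plate 160 x 74 x 5 mm, about 0.16 kg, at first on the two pins. Origin at the centre of its underside, x along its length. A handle rib 70 mm long (x), 14 mm wide (y), 28 mm high stands on its middle. Holes of 11 mm at x = +-66 mm go over the pins, either way round. It can be laid on the hob right of the brewer, flat glass 5 to 8 mm above the worktop, clear round x 0.47, y -0.34.
- tamper: Coffee tamper standing on its mat, 95 mm high, about 0.25 kg. Origin at the centre of its flat foot's underside, z up along the handle. Foot: steel disc 50 mm in diameter, 12 mm thick; thin neck; wooden cylinder handle 28 mm in diameter from 29 to 95 mm above the underside. To keep the fingers clear of the posts when pressing, grip the handle more than 55 mm above the underside.
- mat: Flat square rubber mat 85 x 85 x 3 mm lying fixed on the worktop, origin at the centre of its underside; the tamper's place.
- pod1: Hard coffee pod, a flat metal disc of 56 mm diameter and 14 mm thick, 40 g, lying on the worktop left of the brewer. Origin at the centre of its underside; either face may be up. One to three pods are there; an absent one has no reading.
- pod2: Hard coffee pod, a flat metal disc of 56 mm diameter and 14 mm thick, 40 g, lying on the worktop left of the brewer. Origin at the centre of its underside; either face may be up. One to three pods are there; an absent one has no reading.
- pod3: Hard coffee pod, a flat metal disc of 56 mm diameter and 14 mm thick, 40 g, lying on the worktop left of the brewer. Origin at the centre of its underside; either face may be up. One to three pods are there; an absent one has no reading.
- coffee_jar: Coffee jar with a grey lid, 64 mm wide, 100 mm high, behind the work; leave it alone. Origin at its underside.
- salt_shaker: Glass salt shaker, 44 mm wide, 90 mm high, behind the work; leave it alone. Origin at its underside.
- spice_jar: Spice jar with a white lid, 47 mm wide, 98 mm high, behind the work; leave it alone. Origin at its underside.
Mind the look-alikes: they are no part of the job. What is shaped like the pod3 but turquoise is not meant.

How it is judged:
By the outcome, as a careful person would: the job done as asked, in the order asked, and still so for the second after the job is handed in, with the robot touching nothing.
Of pod1, pod2, pod3 only 1 to 3 are there at a start; the rules pass over those that are not, and their reading is None.
At some moment in a run one of pod1, pod2, pod3 may be knocked a few centimetres aside while the robot is not near it.
It also fails if it takes over 210 s, if anything falls off the work surface, if the arm or the gripper's body presses on something with over 40 N, if the wrist force passes 120 N, or if a joint passes its speed limit or range.

## Working session

There is one attempt and no reset: what is moved stays moved. The work goes in short steps, Python scripts to look and compute and a tool call to move; the robot and the scene stay as the last step left them, time stands still between calls to the robot, and variables do not carry over. Pictures are saved under pics/ and viewed, at most 14 in all, crops included, and the job is handed in when it is done.

Besides the shell and the picture viewer there is one more tool, called after "Emit:" by a JSON object that holds its "api" and its "payload", one argument or row to a line. servo_tool: Moves the arm, as the interface text tells. Its arguments: {"type":"object","properties":{"rows":{"type":"array","items":{"type":"number"}},"newtons":{"type":"number"}},"required":["rows"]}

```bash
mkdir -p pics
cat > h.py <<'E'
import numpy as np, cv2
from rig import robot
def save(p,n): cv2.imwrite(f'pics/{n}.png',p['pixels'][:,:,::-1])
def proj(p,X):
    return cv2.projectPoints(np.array(X,float).reshape(-1,3),np.array(p['rvec'],float),np.array(p['tvec'],float),np.array(p['intrinsics'],float),None)[0].reshape(-1,2)
def ray(p,uv,z):
    R=cv2.Rodrigues(np.array(p['rvec'],float))[0];K=np.array(p['intrinsics'],float);t=np.array(p['tvec'],float).ravel()
    d=R.T@np.linalg.inv(K)@np.array([uv[0],uv[1],1.]);c=-R.T@t
    return c+d*(z-c[2])/d[2]
E
python3 - <<'E'
from h import *
o=robot.get_obs();print({k:np.round(v,3).tolist() for k,v in o.items()})
for n in ('top','side'):
    p=robot.camera(n);save(p,n+'0')
    for q in ['brewer','cover_seat','plate_top','dial_grip','dial_mark','cover','tamper','mat','pod1','coffee_jar','salt_shaker','spice_jar']:
        print(n,q,[(round(r['score'],2),np.round(r['at'],4).tolist()) for r in robot.place_of(p,q)][:5])
E
```

```text
{'time': 0.0, 'q': [1.114, 0.528, 1.434, -0.0, 1.181, -0.179], 'joint_velocities': [-0.0, -0.002, 0.0, -0.001, 0.002, 0.001], 'joint_torque': [0.001, -44.004, -17.66, 0.063, 0.058, -0.0], 'position': [0.171, 0.6, 0.222], 'tool_rot': [0.138, 0.99, -0.001, -0.0], 'ft_force': [0.089, 0.283, 0.329], 'moment': [0.019, -0.014, 0.04], 'grip_force': 0.0, 'grip_width': 0.087}
top brewer [(0.68, [0.5203, 0.089, 0.002])]
top cover_seat [(0.65, [0.5239, 0.0922, 0.1055])]
top plate_top []
top dial_grip [(0.51, [0.4884, -0.0368, 0.0724])]
top dial_mark [(0.92, [0.4462, -0.0271, 0.0308]), (0.67, [0.6824, 0.3963, -0.0008])]
top cover [(0.68, [0.5168, 0.0918, 0.1069]), (0.64, [0.5519, 0.2798, -0.0033]), (0.24, [0.5183, 0.0892, 0.0034])]
top tamper [(0.79, [0.4335, 0.3938, -0.0003])]
top mat [(0.75, [0.4333, 0.3951, 0.0009]), (0.46, [0.7277, 0.3117, -0.0002])]
top pod1 [(0.86, [0.6988, -0.0855, -0.0022]), (0.84, [0.4292, 0.2981, 0.0007]), (0.81, [0.5555, 0.2788, 0.0028]), (0.62, [0.5457, 0.3894, -0.0025])]
top coffee_jar []
top salt_shaker [(0.66, [0.7227, 0.1666, -0.0024])]
top spice_jar [(0.57, [0.6889, 0.3957, -0.0041])]
side brewer [(0.58, [0.5154, 0.0918, -0.001])]
side cover_seat [(0.77, [0.521, 0.0969, 0.105])]
side plate_top [(0.44, [0.5179, 0.093, 0.0548])]
side dial_grip [(0.64, [0.4916, -0.0323, 0.0694])]
side dial_mark [(0.6, [0.4472, -0.0264, 0.0359])]
side cover [(0.87, [0.5197, 0.0926, 0.1046])]
side tamper [(0.56, [0.4329, 0.3961, 0.0034])]
side mat [(0.62, [0.4343, 0.396, -0.0012])]
side pod1 [(0.85, [0.6935, -0.0884, -0.0003]), (0.68, [0.5443, 0.3864, -0.0009]), (0.48, [0.4313, 0.3982, 0.0027])]
side coffee_jar [(0.8, [0.7262, 0.3041, -0.0003])]
side salt_shaker [(0.98, [0.7333, 0.1639, 0.0025])]
side spice_jar [(0.96, [0.6884, 0.3903, -0.0041]), (0.32, [0.4336, 0.3983, -0.0003])]
```

View pics/top0.png

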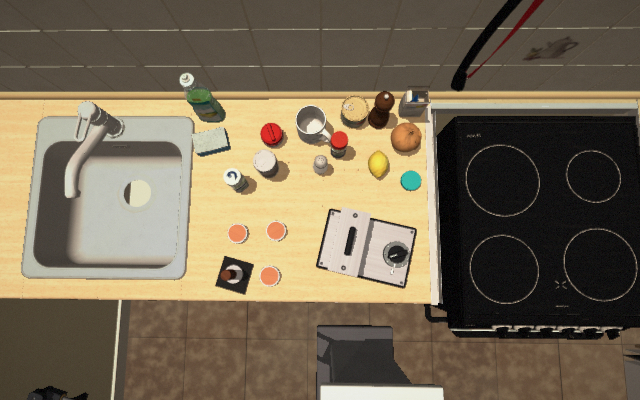

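View pics/side0.png

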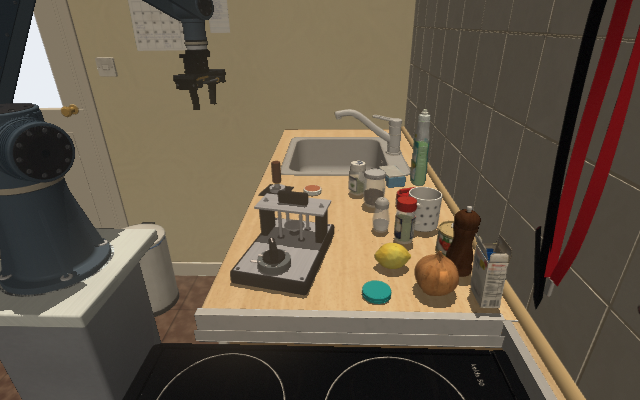

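The top view shows three orange pods at (237,233), (276,231) and (270,276). The turquoise look-alike is at (411,181), the cover at (345,243), the dial at (396,255) and the tamper at (232,273). The side view shows the cover seated on its brackets with the handle up. Next I refine the poses.

```bash
cat >> h.py <<'E'
def many(q,n=4,near=None,r=.03,cams=('top','side')):
    out=[]
    for c in cams:
        for i in range(n):
            p=robot.camera(c)
            l=[x for x in robot.place_of(p,q) if near is None or np.hypot(*(np.array(x['at'])[:2]-near))<r]
            if l: out.append(l[0]['at'])
    return np.array(out)
def rect(p,q,z):
    m=robot.outline_of(p,q)
    res=[]
    for x in m:
        ys,xs=np.nonzero(x['region'])
        P=np.array([ray(p,(u,v),z)[:2] for u,v in zip(xs,ys)]).astype(np.float32)
        (c,s,a)=cv2.minAreaRect(P*1000); res.append((round(x['score'],2),np.round(c,1),np.round(s,1),round(a,1),np.round(P.mean(0)*1000,1)))
    return res
def go(x,y,z,yaw):  # yaw: direction of tool y, deg
    o=robot.get_obs();q=o['tool_rot'];from_=np.array(o['position'])
    from scipy.spatial.transform import Rotation as Ro
    R=Ro.from_quat(q).as_matrix();a=np.degrees(np.arctan2(R[1,1],R[0,1]))
    d=(a-yaw+90)%180-90; yw=np.radians(a-d)
    ty=np.array([np.cos(yw),np.sin(yw)]);tx=np.array([-ty[1],ty[0]])
    D=np.array([x,y,z])-from_
    print('t',round(o['time'],2),'pos',np.round(from_,4),'yaw',round(a,2),'turn',round(d,2),'after-turn shift mm',np.round([D[:2]@tx*1e3,D[:2]@ty*1e3,-D[2]*1e3],1),'w',round(o['grip_width'],4),'F',np.round(o['ft_force'],1))
E
python3 - <<'E'
from h import *
for q in ['cover_seat','cover','dial_grip','dial_mark','brewer']:
    a=many(q,4);print(q,len(a),np.round(np.median(a,0),4),np.round(a.std(0),4))
p=robot.camera('top')
print('cover',rect(p,'cover',.109)); print('pods',rect(p,'pod1',.014)); print('brewer',rect(p,'brewer',.03));print('dial',rect(p,'dial',.06)); print('mat',rect(p,'mat',.003)); print('tamper',rect(p,'tamper',.05))
for n in ('top','side'):
    p=robot.camera(n); u,v=proj(p,[.495,.0,.08])[0].astype(int)
    c=p['pixels'][max(0,v-40):v+40,u-60:u+60][:,:,::-1]; cv2.imwrite(f'pics/z{n}.png',cv2.resize(c,None,fx=5,fy=5,interpolation=cv2.INTER_CUBIC)); print(n,u,v)
    R=cv2.Rodrigues(np.array(p['rvec'],float))[0];print(-R.T@np.array(p['tvec'],float).ravel())
E
```

```text
cover_seat 8 [0.5214 0.0923 0.1034] [0.0015 0.0021 0.0017]
cover 8 [0.5162 0.0902 0.105 ] [0.0092 0.043  0.0114]
dial_grip 8 [ 0.4918 -0.0364  0.0713] [0.0019 0.0028 0.0017]
dial_mark 8 [ 0.4471 -0.0272  0.0321] [0.0018 0.0019 0.0032]
brewer 8 [ 5.186e-01  9.220e-02 -5.000e-04] [0.0015 0.0031 0.0019]
cover [(0.93, array([519.3,  89.4]), array([ 73.7, 158.3]), 77.6, array([518.1,  89.3], dtype=float32))]
pods [(0.82, array([544.4, 385.4]), array([54.9, 55. ]), 1.9, array([543.9, 386. ], dtype=float32)), (0.79, array([552. , 282.7]), array([52. , 52.2]), 0.4, array([551.5, 282.5], dtype=float32)), (0.76, array([429.5, 297.5]), array([52.9, 54. ]), 0.6, array([429.6, 296.9], dtype=float32)), (0.54, array([691.3, -87.2]), array([48.3, 54. ]), 45.0, array([691.5, -87.4], dtype=float32))]
brewer [(0.89, array([506.9,  37.9]), array([243.2, 161.9]), 77.3, array([500.8,  14. ], dtype=float32))]
dial [(0.83, array([488.7, -36.7]), array([38.2, 46.4]), 0.5, array([488.7, -36.3], dtype=float32)), (0.61, array([726.8, 306.9]), array([82.7, 64.6]), 27.4, array([727.3, 306.7], dtype=float32)), (0.44, array([506.4,  41. ]), array([235.9, 161.4]), 76.9, array([500.1,  18.4], dtype=float32))]
mat [(0.76, array([432.4, 394.3]), array([86.5, 87.7]), 73.8, array([431.6, 390.9], dtype=float32))]
tamper [(0.68, array([434.9, 391.7]), array([46.1, 57.8]), 0.6, array([434.6, 389.7], dtype=float32))]
top 383 251
[0.46714488 0.1570551  1.03827306]
side 277 234
[ 0.61008186 -0.65534345  0.47692568]
```

```bash
python3 -c "
import cv2,numpy as np
a=cv2.imread('pics/ztop.png');b=cv2.imread('pics/zside.png');h=min(a.shape[0],300)
cv2.imwrite('pics/zz.png',np.vstack([cv2.resize(a,(400,267)),cv2.resize(b,(400,267))]))"
```

```text
(no output)
```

View pics/zz.png

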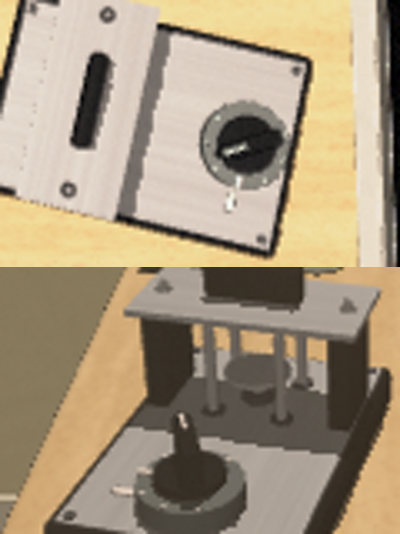

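The dial's nose (white line) points left and down, about 56° clockwise from the long mark. The cover lies at yaw about -12.7°.

```bash
python3 -c "
from h import *
go(.5205,.0910,.113,77.3)"
```

```text
t 5.75 pos [0.1714 0.601  0.2225] yaw 74.08 turn -3.22 after-turn shift mm [-452.7 -420.8  109.5] w 0.0871 F [-0.4  0.2 -0.4]
```

Emit:
{"api": "servo_tool", "payload": {
  "rows": [-1,0,0,0,-3.2,-1,-0.015,-0.014,0,0,-1,-0.03,-0.028,0,0,-1,-0.03,-0.028,0,0,-1,-0.03,-0.028,0,0],
  "newtons": 25
}}

```text
time: 6.17
position: [0.2525, 0.4813, 0.2225]
tool_rot: [0.11, 0.994, 0.0, 0.0]
ft_force: [1.1, 0.3, -0.4]
grip_width: 0.0868
grip_force: 0.0
```

Emit:
{"api": "servo_tool", "payload": {
  "rows": [-1,-0.03,-0.028,0,0,-1,-0.03,-0.028,0,0,-1,-0.03,-0.028,0,0,-1,-0.03,-0.028,0,0,-1,-0.03,-0.028,0,0]
}}

```text
time: 6.58
position: [0.3686, 0.3111, 0.2229]
tool_rot: [0.111, 0.994, 0.0, 0.0]
ft_force: [0.9, 1.1, -0.2]
grip_width: 0.0872
grip_force: 0.0
```

Emit:
{"api": "servo_tool", "payload": {
  "rows": [-1,-0.03,-0.028,0,0,-1,-0.03,-0.028,0,0,-1,-0.03,-0.028,0,0,-1,-0.03,-0.028,0,0,-1,-0.03,-0.028,0,0]
}}

```text
time: 7.0
position: [0.4842, 0.1413, 0.2228]
tool_rot: [0.111, 0.994, 0.0, 0.0]
ft_force: [0.9, 0.9, 0.2]
grip_width: 0.0868
grip_force: 0.0
```

Emit:
{"api": "servo_tool", "payload": {
  "rows": [-1,-0.03,-0.028,0,0,-1,-0.01,-0.01,0.0,0,-1,0,0,0,0,-1,0,0,0,0]
}}

```text
time: 7.33
position: [0.5137, 0.0969, 0.2223]
tool_rot: [0.112, 0.994, 0.0, -0.001]
ft_force: [0.1, -0.7, -1.2]
grip_width: 0.0871
grip_force: 0.0
```

```bash
python3 -c "
from h import *
go(.5205,.0910,.113,77.3)"
```

```text
t 7.33 pos [0.5137 0.0969 0.2223] yaw 77.16 turn -0.14 after-turn shift mm [ -8.   -4.3 109.3] w 0.0871 F [ 0.1 -0.7 -1.2]
```

Emit:
{"api": "servo_tool", "payload": {
  "rows": [-1,-0.008,-0.004,0.02,0,-0.5,0,0,0.03,0,-0.3,0,0,0.03,0,-0.3,0,0,0.025,0,-0.3,0,0,0.004,0],
  "newtons": 8
}}

```text
time: 7.75
position: [0.5162, 0.0936, 0.11]
tool_rot: [0.11, 0.994, -0.0, -0.005]
ft_force: [-0.2, 0.3, 0.1]
grip_width: 0.0679
grip_force: 0.0
```

Emit:
{"api": "servo_tool", "payload": {
  "rows": [0.2,0,0,0,0,0.5,0,0,0,0,1,0,0,0,0,1,0,0,0,0,1,0,0,0,0]
}}

```text
time: 8.17
position: [0.5217, 0.0918, 0.115]
tool_rot: [0.111, 0.994, 0.0, 0.001]
ft_force: [0.1, -0.2, 0.9]
grip_width: 0.0349
grip_force: 0.0
```

Emit:
{"api": "servo_tool", "payload": {
  "rows": [1,0,0,0,0,1,0,0,0,0,1,0,0,0,0,1,0,0,0,0],
  "newtons": 30
}}

```text
time: 8.5
position: [0.5209, 0.0914, 0.1139]
tool_rot: [0.111, 0.994, -0.0, 0.0]
ft_force: [-0.9, -1.4, 2.7]
grip_width: 0.0143
grip_force: 30.0
```

```bash
python3 -c "
from h import *
p=robot.camera('side');u,v=proj(p,[.52,.09,.1])[0].astype(int)
cv2.imwrite('pics/g1.png',cv2.resize(p['pixels'][v-70:v+60,u-80:u+80,::-1],None,fx=4,fy=4,interpolation=2))
go(.5205,.0910,.113,77.3)"
```

```text
t 8.55 pos [0.5209 0.0914 0.1139] yaw 77.28 turn -0.02 after-turn shift mm [ 0.3 -0.5  0.9] w 0.0141 F [-0.9 -0.8  3.7]
```

View pics/g1.png

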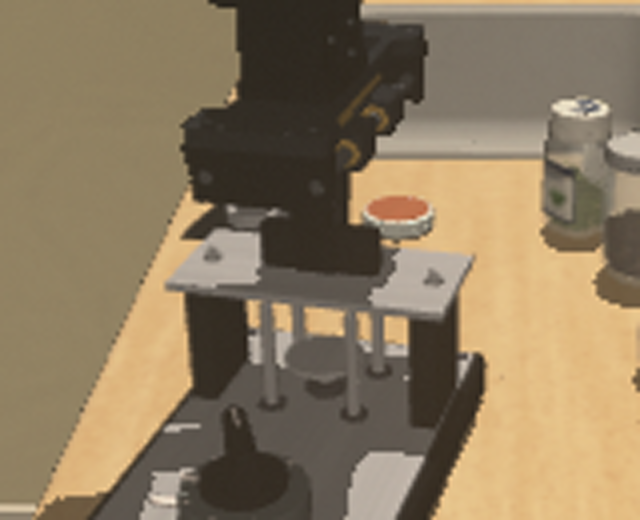

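Emit:
{"api": "servo_tool", "payload": {
  "rows": [1,0,0,-0.005,0,1,0,0,-0.01,0,1,0,0,-0.02,0,1,0,0,-0.03,0,1,0,0,-0.03,0]
}}

```text
time: 8.97
position: [0.5198, 0.0917, 0.2093]
tool_rot: [0.111, 0.994, -0.0, -0.001]
ft_force: [0.7, -0.6, -1.6]
grip_width: 0.0138
grip_force: 30.0
```

Emit:
{"api": "servo_tool", "payload": {
  "rows": [1,0,-0.01,0,0,1,-0.004,-0.025,0,0,1,-0.004,-0.036,0,0,1,-0.004,-0.036,0,0,1,-0.004,-0.036,0,0]
}}

```text
time: 9.38
position: [0.504, -0.0525, 0.2085]
tool_rot: [0.11, 0.994, 0.0, -0.0]
ft_force: [0.6, -0.9, -2.0]
grip_width: 0.0136
grip_force: 30.0
```

Emit:
{"api": "servo_tool", "payload": {
  "rows": [1,-0.004,-0.036,0,0,1,-0.004,-0.036,0,0,1,-0.004,-0.036,0,0,1,-0.004,-0.036,0,0,1,-0.004,-0.036,0,0]
}}

```text
time: 9.8
position: [0.4836, -0.233, 0.2083]
tool_rot: [0.111, 0.994, 0.0, -0.0]
ft_force: [0.2, 0.1, -0.8]
grip_width: 0.0138
grip_force: 30.0
```

Emit:
{"api": "servo_tool", "payload": {
  "rows": [1,-0.004,-0.036,0,0,1,-0.004,-0.036,0,0,1,-0.004,-0.025,0,0,1,0,-0.012,0.0,0,1,0,0,0,0]
}}

```text
time: 10.22
position: [0.4716, -0.343, 0.2081]
tool_rot: [0.112, 0.994, -0.0, -0.0]
ft_force: [0.6, 0.5, -1.4]
grip_width: 0.0137
grip_force: 30.0
```

Emit:
{"api": "servo_tool", "payload": {
  "rows": [1,0,0,0.02,0,1,0,0,0.03,0,1,0,0,0.03,0,1,0,0,0.03,0,1,0,0,0.02,0]
}}

```text
time: 10.63
position: [0.4712, -0.3365, 0.0761]
tool_rot: [0.11, 0.994, 0.002, -0.002]
ft_force: [-0.1, -1.2, -1.5]
grip_width: 0.0136
grip_force: 30.0
```

Emit:
{"api": "servo_tool", "payload": {
  "rows": [1,0,0,0.02,0,1,0,0,0.015,0,1,0,0,0.005,0,1,0,0,0,0]
}}

```text
time: 10.97
position: [0.4717, -0.3376, 0.0373]
tool_rot: [0.11, 0.994, 0.002, -0.002]
ft_force: [0.0, 0.9, -1.5]
grip_width: 0.0142
grip_force: 30.0
```

```bash
python3 -c "
from h import *
go(.47,-.34,.018,77.3)"
```

```text
t 10.97 pos [ 0.4717 -0.3376  0.0373] yaw 77.36 turn 0.06 after-turn shift mm [ 1.1 -2.7 19.3] w 0.0142 F [ 0.   0.9 -1.5]
```

Emit:
{"api": "servo_tool", "payload": {
  "rows": [1,0,0,0.008,0,1,0,0,0.005,0,1,0,0,0.002,0,1,0,0,0,0,1,0,0,0,0]
}}

```text
time: 11.38
position: [0.4727, -0.3405, 0.0239]
tool_rot: [0.111, 0.994, -0.0, 0.0]
ft_force: [0.5, 0.8, -1.8]
grip_width: 0.0137
grip_force: 30.0
```

Emit:
{"api": "servo_tool", "payload": {
  "rows": [1,0,0,0.002,0,1,0,0,0,0,1,0,0,0,0]
}}

```text
time: 11.63
position: [0.4725, -0.3405, 0.0217]
tool_rot: [0.111, 0.994, -0.0, 0.0]
ft_force: [0.7, 0.2, -1.0]
grip_width: 0.0134
grip_force: 30.0
```

Emit:
{"api": "servo_tool", "payload": {
  "rows": [1,0,0,0.002,0,1,0,0,0,0,1,0,0,0,0]
}}

```text
time: 11.88
position: [0.4724, -0.3403, 0.0194]
tool_rot: [0.111, 0.994, 0.0, -0.0]
ft_force: [1.3, -0.4, -0.6]
grip_width: 0.0136
grip_force: 30.0
```

Emit:
{"api": "servo_tool", "payload": {
  "rows": [1,0,0,0.002,0,1,0,0,0,0,1,0,0,0,0]
}}

```text
time: 12.13
position: [0.4725, -0.3403, 0.0174]
tool_rot: [0.111, 0.994, 0.0, -0.0]
ft_force: [-1.0, -0.3, -1.8]
grip_width: 0.0139
grip_force: 30.0
```

Emit:
{"api": "servo_tool", "payload": {
  "rows": [1,0,0,0.001,0,1,0,0,0,0,1,0,0,0,0]
}}

```text
time: 12.38
position: [0.4725, -0.3403, 0.0165]
tool_rot: [0.111, 0.994, 0.0, -0.0]
ft_force: [0.8, 0.0, -1.4]
grip_width: 0.0138
grip_force: 30.0
```

Emit:
{"api": "servo_tool", "payload": {
  "rows": [1,0,0,0.001,0,1,0,0,0,0,1,0,0,0,0]
}}

```text
time: 12.63
position: [0.4725, -0.3404, 0.0155]
tool_rot: [0.111, 0.994, 0.0, -0.0]
ft_force: [0.1, -0.2, -1.9]
grip_width: 0.014
grip_force: 30.0
```

Emit:
{"api": "servo_tool", "payload": {
  "rows": [1,0,0,0.001,0,1,0,0,0,0,1,0,0,0,0]
}}

```text
time: 12.88
position: [0.4726, -0.3405, 0.0147]
tool_rot: [0.111, 0.994, -0.0, 0.0]
ft_force: [-0.1, 0.0, -0.3]
grip_width: 0.0137
grip_force: 30.0
```

Emit:
{"api": "servo_tool", "payload": {
  "rows": [1,0,0,0.0005,0,0.4,0,0,0,0,0,0,0,0,0,-0.4,0,0,0,0,-0.4,0,0,0,0]
}}

```text
time: 13.3
position: [0.4725, -0.3404, 0.0139]
tool_rot: [0.111, 0.994, 0.0, -0.0]
ft_force: [-0.1, -0.0, -0.3]
grip_width: 0.033
grip_force: 0.0
```

Emit:
{"api": "servo_tool", "payload": {
  "rows": [-1,0,0,0,0,-1,0,0,-0.02,0,-1,0,0,-0.04,0,-1,0,0,-0.04,0,-1,0,0,-0.04,0]
}}

```text
time: 13.72
position: [0.472, -0.3398, 0.1549]
tool_rot: [0.111, 0.994, 0.001, -0.001]
ft_force: [0.2, -0.5, -0.6]
grip_width: 0.0661
grip_force: 0.0
```

Emit:
{"api": "servo_tool", "payload": {
  "rows": [-1,0,0,-0.04,0,-1,0,0,0,0,-1,0,0,0,0]
}}

```text
time: 13.97
position: [0.4738, -0.3416, 0.1971]
tool_rot: [0.111, 0.994, -0.002, 0.003]
ft_force: [-0.0, 0.9, -0.9]
grip_width: 0.0833
grip_force: 0.0
```

Run:
```python
from h import *
for q in ['plate_top','cover_seat','dial_grip','cover']:
    a=many(q,5);print(q,len(a),np.round(np.median(a,0),4),np.round(a.std(0),4))
for n in [(.5445,.386),(.553,.281),(.4295,.298)]:
    a=many('pod1',3,np.array(n),.04);print(n,len(a),np.round(np.median(a,0),4))
p=robot.camera('top'); print('pods',rect(p,'pod1',.014))
go(.553,.282,.12,77.3)
T=p['pixels'];u,v=proj(p,[.52,.09,.1])[0].astype(int)
a=cv2.resize(T[v-40:v+40,u-40:u+80,::-1],(600,400),interpolation=2)
cv2.imwrite('pics/posts.png',a);print(u,v)
```

```text
plate_top 10 [0.5196 0.0912 0.0548] [0.0089 0.0887 0.0175]
cover_seat 7 [0.5212 0.0952 0.1032] [0.0081 0.1043 0.0377]
dial_grip 10 [ 0.492  -0.0368  0.0716] [0.0014 0.0024 0.0013]
cover 6 [ 0.4574 -0.1822  0.008 ] [0.0141 0.2657 0.0119]
(0.5445, 0.386) 6 [ 0.545   0.3892 -0.0032]
(0.553, 0.281) 6 [ 0.555   0.2826 -0.    ]
(0.4295, 0.298) 6 [4.300e-01 2.997e-01 3.000e-04]
pods [(0.82, array([429.4, 297.4]), array([53.4, 52.5]), 46.3, array([429.2, 297. ], dtype=float32)), (0.75, array([553.4, 281.4]), array([54.8, 54.8]), 1.1, array([552.7, 281.7], dtype=float32)), (0.72, array([544.5, 388. ]), array([54.7, 49.5]), 2.3, array([544.6, 388.4], dtype=float32)), (0.54, array([692.8, -87.3]), array([52.1, 54. ]), 88.7, array([693.4, -87. ], dtype=float32))]
t 19.87 pos [ 0.4725 -0.3403  0.1941] yaw 77.28 turn -0.02 after-turn shift mm [ 58.3 624.8  74.1] w 0.0867 F [ 0.3 -0.3  0.9]
348 240
```

View pics/posts.png

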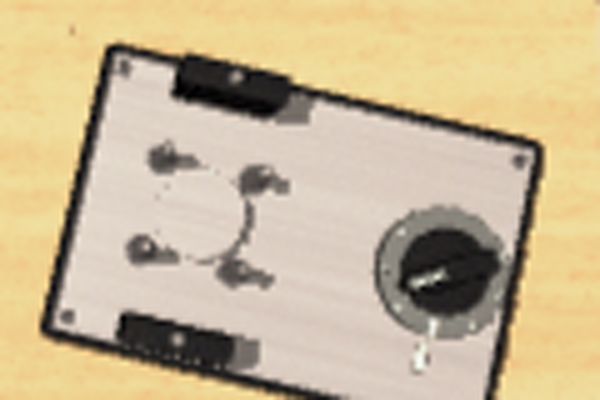

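The crop shows the two pins at (237,75) and (178,340). The post tips are at (158,155), (252,178), (230,268) and (140,247), and the dial nose line points left and down at (410,287).

Run:
```python
from h import *
p=robot.camera('top')
f=lambda x,y,z: ray(p,(308+(x+.5)/5-.5,200+(y+.5)/5-.5),z)[:2]
a,b=f(237,75,.116),f(178,340,.116);print('pins',a,b,'mid',(a+b)/2,'d',np.hypot(*(a-b)),'yaw',np.degrees(np.arctan2(*(a-b)[::-1])))
P=[f(*q,.1) for q in [(158,155),(252,178),(230,268),(140,247)]];print('posts',np.mean(P,0),[np.hypot(*(P[i]-P[i-1])).round(4) for i in range(4)])
n,t=f(410,287,.081),f(497,262,.081);d=n-t;print('dial',n,t,(n+t)/2,np.hypot(*d),np.degrees(np.arctan2(d[1],d[0])))
```

```text
pins [0.5840142  0.07506304] [0.45490315 0.10433462] mid [0.51945867 0.08969883] d 0.13238765105269631 yaw -12.773946505380035
posts [0.51755706 0.09487795] [np.float64(0.0465), np.float64(0.0479), np.float64(0.0459), np.float64(0.0455)]
dial [ 0.48180143 -0.01389646] [ 0.49463316 -0.05760763] [ 0.48821729 -0.03575204] 0.04555567897909718 106.35997757976047
```

Emit:
{"api": "servo_tool", "payload": {
  "rows": [-1,0,0.01,0,0,-1,0.002,0.025,0,0,-1,0.004,0.039,0,0,-1,0.004,0.039,0,0,-1,0.004,0.039,0,0]
}}

```text
time: 20.33
position: [0.4921, -0.1871, 0.194]
tool_rot: [0.111, 0.994, 0.0, -0.0]
ft_force: [1.0, 0.6, 0.0]
grip_width: 0.0869
grip_force: 0.0
```

Emit:
{"api": "servo_tool", "payload": {
  "rows": [-1,0.004,0.039,0,0,-1,0.004,0.039,0,0,-1,0.004,0.039,0,0,-1,0.004,0.039,0,0,-1,0.004,0.039,0,0]
}}

```text
time: 20.75
position: [0.5153, 0.0082, 0.1942]
tool_rot: [0.111, 0.994, 0.0, 0.0]
ft_force: [1.8, -0.2, 0.3]
grip_width: 0.0871
grip_force: 0.0
```

Emit:
{"api": "servo_tool", "payload": {
  "rows": [-1,0.004,0.039,0,0,-1,0.004,0.039,0,0,-1,0.004,0.039,0,0,-1,0.004,0.039,0,0,-1,0.004,0.039,0,0]
}}

```text
time: 21.17
position: [0.5384, 0.2029, 0.1942]
tool_rot: [0.111, 0.994, 0.0, -0.0]
ft_force: [0.1, 0.1, -0.2]
grip_width: 0.0871
grip_force: 0.0
```

Emit:
{"api": "servo_tool", "payload": {
  "rows": [-1,0.004,0.039,0,0,-1,0,0.039,0,0,-1,0,0,0,7,-1,0,0,0.01,7,-1,0,0,0.01,7]
}}

```text
time: 21.58
position: [0.5521, 0.2792, 0.1743]
tool_rot: [0.292, 0.956, 0.0, 0.001]
ft_force: [0.0, -0.4, 0.6]
grip_width: 0.087
grip_force: 0.0
```

Emit:
{"api": "servo_tool", "payload": {
  "rows": [-1,0,0,0.01,7,-1,0,0,0.01,7,-1,0,0,0.01,7,-1,0,0,0.01,7,-1,0,0,0.01,7]
}}

```text
time: 22.0
position: [0.5517, 0.2778, 0.1236]
tool_rot: [0.567, 0.824, -0.0, -0.0]
ft_force: [0.6, 0.8, -0.8]
grip_width: 0.0868
grip_force: 0.0
```

Emit:
{"api": "servo_tool", "payload": {
  "rows": [-1,0,0,0.01,7,-1,0,0,0.01,7,-1,0,0,0.01,7,-1,0,0,0.01,7,-1,0,0,0,6]
}}

```text
time: 22.42
position: [0.5503, 0.2773, 0.082]
tool_rot: [0.783, 0.622, -0.002, -0.001]
ft_force: [0.1, -0.4, 0.2]
grip_width: 0.0868
grip_force: 0.0
```

Emit:
{"api": "servo_tool", "payload": {
  "rows": [-1,0,0,0,0,-1,0,0,0,0]
}}

```text
time: 22.58
position: [0.552, 0.2776, 0.084]
tool_rot: [0.78, 0.626, -0.0, -0.0]
ft_force: [0.6, -0.6, -0.4]
grip_width: 0.0868
grip_force: 0.0
```

Run:
```python
from h import *
a=many('pod1',3,np.array((.553,.281)),.05);print(len(a),np.round(np.median(a,0),4))
go(.554,.282,.004,-12.7)
```

```text
3 [ 5.528e-01  2.826e-01 -3.000e-04]
t 23.18 pos [0.5525 0.2772 0.0841] yaw -12.71 turn -0.01 after-turn shift mm [ 5.   0.4 80.1] w 0.0873 F [-0.8  0.5  0.6]
```

Emit:
{"api": "servo_tool", "payload": {
  "rows": [-1,0.005,0,0.03,0,-1,0,0,0.03,0,-1,0,0,0.015,0,-1,0,0,0.005,0,0,0,0,0,0],
  "newtons": 6
}}

```text
time: 23.6
position: [0.5525, 0.2817, 0.0025]
tool_rot: [0.781, 0.624, -0.001, -0.001]
ft_force: [0.1, -0.2, 0.1]
grip_width: 0.0849
grip_force: 0.0
```

Emit:
{"api": "servo_tool", "payload": {
  "rows": [1,0,0,0,0,1,0,0,0,0,1,0,0,0,0,1,0,0,0,0,1,0,0,0,0]
}}

```text
time: 24.02
position: [0.554, 0.2823, 0.0051]
tool_rot: [0.781, 0.624, 0.001, 0.0]
ft_force: [0.0, 0.0, 4.3]
grip_width: 0.0559
grip_force: 6.0
```

Emit:
{"api": "servo_tool", "payload": {
  "rows": [-0.6,0,0,0,0,-0.6,0,0,0,0,-0.8,0,0,0,0,-0.8,0,0,0,0,-0.8,0,0,0,-7]
}}

```text
time: 24.43
position: [0.5535, 0.2821, 0.004]
tool_rot: [0.741, 0.672, -0.0, -0.0]
ft_force: [-0.3, -0.5, -0.7]
grip_width: 0.0763
grip_force: 0.0
```

Emit:
{"api": "servo_tool", "payload": {
  "rows": [-0.8,0,0,0,-7,-0.8,0,0,0,-7,-0.8,0,0,0,-7,-0.8,0,0,0,-7,-0.8,0,0,0,-7]
}}

```text
time: 24.85
position: [0.5535, 0.282, 0.0039]
tool_rot: [0.503, 0.864, -0.0, -0.0]
ft_force: [-0.1, -0.3, -0.1]
grip_width: 0.0781
grip_force: 0.0
```

Emit:
{"api": "servo_tool", "payload": {
  "rows": [-0.8,0,0,0,-7,-0.8,0,0,0,-7,-0.8,0,0,0,-7,-0.8,0,0,0,-7,-0.8,0,0,0,-7]
}}

```text
time: 25.27
position: [0.5534, 0.282, 0.0039]
tool_rot: [0.22, 0.976, -0.0, -0.0]
ft_force: [0.1, 0.4, -0.1]
grip_width: 0.0782
grip_force: 0.0
```

Emit:
{"api": "servo_tool", "payload": {
  "rows": [-0.8,0,0,0,-7,-0.8,0,0,0,-6,-0.8,0,0,0,0,0,0,0,0,0,1,0,0,0,0]
}}

```text
time: 25.68
position: [0.5535, 0.2821, 0.004]
tool_rot: [0.112, 0.994, -0.0, -0.0]
ft_force: [0.4, 0.4, -0.3]
grip_width: 0.0711
grip_force: 0.0
```

Emit:
{"api": "servo_tool", "payload": {
  "rows": [1,0,0,0,0,1,0,0,0,0,1,0,0,0,0,1,0,0,0,0,1,0,0,0,0],
  "newtons": 12
}}

```text
time: 26.1
position: [0.5535, 0.2821, 0.004]
tool_rot: [0.111, 0.994, 0.0, 0.0]
ft_force: [0.1, -0.3, -0.9]
grip_width: 0.0555
grip_force: 12.0
```

Run:
```python
from h import *
go(.5197,.0917,.2,77.3)
```

```text
t 26.1 pos [0.5535 0.2821 0.004 ] yaw 77.27 turn -0.03 after-turn shift mm [  -8.9 -193.2 -196. ] w 0.0555 F [ 0.1 -0.3 -0.9]
```

Emit:
{"api": "servo_tool", "payload": {
  "rows": [1,0,0,-0.02,0,1,0,0,-0.035,0,1,0,0,-0.035,0,1,0,0,-0.03,0,1,0,-0.01,-0.02,0]
}}

```text
time: 26.52
position: [0.5531, 0.274, 0.1475]
tool_rot: [0.11, 0.994, 0.001, 0.003]
ft_force: [0.8, -0.5, -0.5]
grip_width: 0.0557
grip_force: 12.0
```

Emit:
{"api": "servo_tool", "payload": {
  "rows": [1,-0.001,-0.025,0,0,1,-0.002,-0.035,0,0,1,-0.002,-0.035,0,0,1,-0.002,-0.035,0,0,1,-0.002,-0.03,0,0]
}}

```text
time: 26.93
position: [0.5239, 0.1125, 0.1442]
tool_rot: [0.111, 0.994, -0.0, -0.0]
ft_force: [-0.2, -0.4, -0.1]
grip_width: 0.0555
grip_force: 12.0
```

Emit:
{"api": "servo_tool", "payload": {
  "rows": [1,0,-0.018,0,0,1,0,-0.005,0,0,1,0,0,0.01,0,1,0,0,0,0,1,0,0,0,0]
}}

```text
time: 27.35
position: [0.5194, 0.0929, 0.1332]
tool_rot: [0.11, 0.994, 0.0, -0.001]
ft_force: [0.3, 0.3, -0.3]
grip_width: 0.0554
grip_force: 12.0
```

Run:
```python
from h import *
p=robot.camera('side')
go(.5197,.0917,.058,77.3)
u,v=proj(p,[.52,.09,.1])[0].astype(int)
cv2.imwrite('pics/h1.png',cv2.resize(p['pixels'][v-60:v+50,u-60:u+60,::-1],None,fx=5,fy=5,interpolation=2))
```

```text
t 27.4 pos [0.5197 0.093  0.1335] yaw 77.36 turn 0.06 after-turn shift mm [-0.3 -1.3 75.5] w 0.0554 F [-0.   0.5 -1.2]
```

View pics/h1.png

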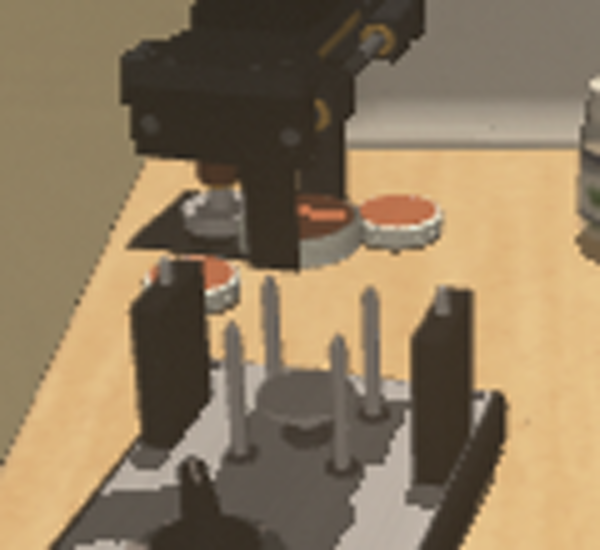

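The side crop shows the pod held level above the posts. The post tips are at (232,325), (338,340), (268,280) and (370,290), and I use them to check the centre.

Run:
```python
from h import *
p=robot.camera('side');u,v=proj(p,[.52,.09,.1])[0].astype(int)
f=lambda x,y,z: ray(p,(u-60+(x+.5)/5-.5,v-60+(y+.5)/5-.5),z)[:2]
P=[f(*q,.1) for q in [(232,323),(338,336),(370,289),(268,278)]];print(np.round(P,4),np.mean(P,0))
C=np.array([.5197,.0917]);ty=np.array([.22,.9755]);tx=np.array([-.9755,.22])
for c in [C,np.mean(P,0)]:
    X=[[*(c+a*.0248*tx+b*.0248*ty),.1] for a in(1,-1) for b in(-1,1)]
    for n in('side',):
        uv=proj(p,X);print(np.round((uv-[u-60,v-60]+.5)*5-.5))
a=[f(165,265,.117),f(443,290,.117)];print('pins',a,np.mean(a,0))
```

```text
[[0.4889 0.0705]
 [0.5374 0.0587]
 [0.5483 0.1055]
 [0.4997 0.1165]] [0.51857519 0.08782176]
[[235. 321.]
 [272. 274.]
 [341. 333.]
 [373. 284.]]
[[232. 325.]
 [269. 277.]
 [338. 337.]
 [370. 288.]]
pins [array([0.45601069, 0.09468363]), array([0.58340612, 0.07054362])] [0.5197084  0.08261363]
```

Emit:
{"api": "servo_tool", "payload": {
  "rows": [1,0,-0.002,0.01,0,1,0,0,0.015,0,1,0,0,0.01,0,1,0,0,0.005,0,1,0,0,0,0]
}}

```text
time: 27.87
position: [0.5183, 0.0902, 0.0925]
tool_rot: [0.11, 0.994, -0.0, -0.002]
ft_force: [-0.5, -0.7, 0.7]
grip_width: 0.0556
grip_force: 12.0
```

Emit:
{"api": "servo_tool", "payload": {
  "rows": [1,0,0,0.006,0,1,0,0,0.006,0,1,0,0,0,0,1,0,0,0,0]
}}

```text
time: 28.2
position: [0.5192, 0.0899, 0.0819]
tool_rot: [0.111, 0.994, -0.0, -0.0]
ft_force: [0.6, 0.5, -1.1]
grip_width: 0.0556
grip_force: 12.0
```

Emit:
{"api": "servo_tool", "payload": {
  "rows": [1,0,0,0.006,0,1,0,0,0.006,0,1,0,0,0,0,1,0,0,0,0]
}}

```text
time: 28.53
position: [0.519, 0.0899, 0.0696]
tool_rot: [0.111, 0.994, -0.0, -0.001]
ft_force: [0.5, 0.0, 0.1]
grip_width: 0.0554
grip_force: 12.0
```

Emit:
{"api": "servo_tool", "payload": {
  "rows": [1,0,0,0.006,0,1,0,0,0.004,0,1,0,0,0.001,0,1,0,0,0,0,1,0,0,0,0]
}}

```text
time: 28.95
position: [0.5193, 0.0899, 0.0589]
tool_rot: [0.111, 0.994, -0.0, -0.0]
ft_force: [-0.5, 0.9, -0.0]
grip_width: 0.0554
grip_force: 12.0
```

Emit:
{"api": "servo_tool", "payload": {
  "rows": [1,0,0,0.001,0,1,0,0,0,0,1,0,0,0,0]
}}

```text
time: 29.2
position: [0.5194, 0.0899, 0.0581]
tool_rot: [0.111, 0.994, -0.0, 0.0]
ft_force: [0.4, 0.4, 0.3]
grip_width: 0.0556
grip_force: 12.0
```

Emit:
{"api": "servo_tool", "payload": {
  "rows": [0,0,0,0,0,-0.5,0,0,0,0,-0.8,0,0,0,0,-0.8,0,0,0,0,-0.8,0,0,-0.01,0]
}}

```text
time: 29.62
position: [0.5181, 0.0899, 0.0671]
tool_rot: [0.111, 0.994, -0.0, -0.002]
ft_force: [0.1, -0.5, -0.1]
grip_width: 0.0735
grip_force: 0.0
```

Emit:
{"api": "servo_tool", "payload": {
  "rows": [-0.9,0,0,-0.02,0,-0.9,0,0,-0.03,0,-0.9,0,0,-0.03,0,-0.9,0,0,-0.02,0,-0.9,0,0,0,0]
}}

```text
time: 30.03
position: [0.5225, 0.0899, 0.1731]
tool_rot: [0.111, 0.994, 0.0, 0.005]
ft_force: [0.9, -0.1, -0.4]
grip_width: 0.0828
grip_force: 0.0
```

Run:
```python
from h import *
p=robot.camera('top'); print('pods',rect(p,'pod1',.014))
print([(round(r['score'],2),np.round(r['at'],4)) for r in robot.place_of(p,'pod1')])
go(.545,.388,.06,77.3)
```

```text
pods [(0.88, array([544.4, 388.1]), array([55., 55.]), 1.9, array([544.8, 387.9], dtype=float32)), (0.77, array([429.5, 297.4]), array([52.9, 54. ]), 0.6, array([430. , 296.5], dtype=float32)), (0.64, array([694.1, -87.3]), array([50.7, 52.3]), 0.2, array([693.8, -87.3], dtype=float32))]
[(0.8, array([ 0.546 ,  0.3928, -0.0034])), (0.76, array([ 0.6954, -0.0865, -0.0035])), (0.61, array([ 4.312e-01,  2.997e-01, -1.000e-04]))]
t 30.18 pos [0.5189 0.0899 0.1682] yaw 77.28 turn -0.02 after-turn shift mm [ 40.1 296.5 108.2] w 0.0826 F [-0.4 -0.6 -0.8]
```

Emit:
{"api": "servo_tool", "payload": {
  "rows": [-1,0.001,0.015,0,0,-1,0.004,0.03,0,0,-1,0.005,0.037,0,0,-1,0.005,0.037,0,0,-1,0.005,0.037,0,0]
}}

```text
time: 30.6
position: [0.533, 0.2474, 0.1662]
tool_rot: [0.111, 0.994, -0.001, -0.002]
ft_force: [1.2, -1.2, -0.2]
grip_width: 0.0869
grip_force: 0.0
```

Emit:
{"api": "servo_tool", "payload": {
  "rows": [-1,0.005,0.037,0,0,-1,0.005,0.037,0,0,-1,0.005,0.037,0,0,-1,0.005,0.025,0,0,-1,0,0.004,0,-7]
}}

```text
time: 31.02
position: [0.544, 0.3921, 0.1658]
tool_rot: [0.047, 0.999, 0.001, -0.001]
ft_force: [0.5, 0.0, -0.4]
grip_width: 0.0874
grip_force: 0.0
```

Emit:
{"api": "servo_tool", "payload": {
  "rows": [-1,0,0,0.01,-7,-1,0,0,0.02,-7,-1,0,0,0.02,-7,-1,0,0,0.02,-7,-1,0,0,0.02,-7]
}}

```text
time: 31.43
position: [0.544, 0.3868, 0.075]
tool_rot: [-0.256, 0.967, -0.0, -0.002]
ft_force: [0.4, 0.6, -0.1]
grip_width: 0.0869
grip_force: 0.0
```

Emit:
{"api": "servo_tool", "payload": {
  "rows": [-1,0,0,0.015,-7,-1,0,0,0,-7,-1,0,0,0,-4,-1,0,0,0,0,-1,0,0,0,0]
}}

```text
time: 31.85
position: [0.5445, 0.3869, 0.0614]
tool_rot: [-0.4, 0.916, -0.0, -0.002]
ft_force: [0.5, -0.1, -0.3]
grip_width: 0.0872
grip_force: 0.0
```

Run:
```python
from h import *
go(.5446,.388,.004,137.3)
```

```text
t 31.85 pos [0.5445 0.3869 0.0614] yaw 137.16 turn -0.14 after-turn shift mm [-0.9  0.7 57.4] w 0.0872 F [ 0.5 -0.1 -0.3]
```

Emit:
{"api": "servo_tool", "payload": {
  "rows": [-1,0,0,0.03,0,-1,0,0,0.02,0,-1,0,0,0.007,0,0,0,0,0,0,0,0,0,0,0],
  "newtons": 6
}}

```text
time: 32.27
position: [0.5455, 0.3874, 0.0059]
tool_rot: [-0.401, 0.916, -0.0, -0.0]
ft_force: [0.5, 0.1, 0.9]
grip_width: 0.08
grip_force: 0.0
```

Emit:
{"api": "servo_tool", "payload": {
  "rows": [1,0,0,0,0,1,0,0,0,0,1,0,0,0,0,1,0,0,0,0,1,0,0,0,0]
}}

```text
time: 32.68
position: [0.5461, 0.3878, 0.0072]
tool_rot: [-0.401, 0.916, 0.0, 0.001]
ft_force: [-1.2, 0.4, 3.2]
grip_width: 0.056
grip_force: 6.0
```

Emit:
{"api": "servo_tool", "payload": {
  "rows": [-0.6,0,0,0,0,-0.6,0,0,0,0,-0.8,0,0,0,0,-0.8,0,0,0,0,-0.8,0,0,0,7]
}}

```text
time: 33.1
position: [0.5454, 0.3873, 0.0058]
tool_rot: [-0.344, 0.939, -0.0, -0.0]
ft_force: [-0.2, 0.1, 1.2]
grip_width: 0.0767
grip_force: 0.0
```

Emit:
{"api": "servo_tool", "payload": {
  "rows": [-0.8,0,0,0,7,-0.8,0,0,0,7,-0.8,0,0,0,7,-0.8,0,0,0,7,-0.8,0,0,0,7]
}}

```text
time: 33.52
position: [0.5453, 0.3873, 0.0057]
tool_rot: [-0.043, 0.999, -0.0, -0.0]
ft_force: [0.3, -0.4, -0.4]
grip_width: 0.0784
grip_force: 0.0
```

Emit:
{"api": "servo_tool", "payload": {
  "rows": [-0.8,0,0,0,7,-0.8,0,0,0,7,-0.8,0,0,0,4,0,0,0,0,0,1,0,0,0,0]
}}

```text
time: 33.93
position: [0.5454, 0.3874, 0.0058]
tool_rot: [0.11, 0.994, -0.0, -0.0]
ft_force: [0.2, 0.2, -0.5]
grip_width: 0.0712
grip_force: 0.0
```

Emit:
{"api": "servo_tool", "payload": {
  "rows": [1,0,0,0,0,1,0,0,0,0,1,0,0,0,0,1,0,0,0,0,1,0,0,0,0],
  "newtons": 12
}}

```text
time: 34.35
position: [0.5455, 0.3874, 0.006]
tool_rot: [0.111, 0.994, -0.0, -0.0]
ft_force: [0.1, -0.3, 0.0]
grip_width: 0.0555
grip_force: 12.0
```

Emit:
{"api": "servo_tool", "payload": {
  "rows": [1,0,0,0,0]
}}

```text
time: 34.43
position: [0.5455, 0.3874, 0.006]
tool_rot: [0.111, 0.994, -0.0, -0.0]
ft_force: [0.3, 0.4, -0.2]
grip_width: 0.0553
grip_force: 12.0
```

Run:
```python
from h import *
go(.5194,.0900,.15,77.3)
```

```text
t 34.43 pos [0.5455 0.3874 0.006 ] yaw 77.3 turn -0.0 after-turn shift mm [ -39.9 -295.8 -144. ] w 0.0553 F [ 0.3  0.4 -0.2]
```

Emit:
{"api": "servo_tool", "payload": {
  "rows": [1,0,0,-0.02,0,1,0,0,-0.035,0,1,0,0,-0.039,0,1,0,0,-0.03,0,1,-0.001,-0.01,-0.02,0]
}}

```text
time: 34.85
position: [0.5461, 0.3797, 0.1541]
tool_rot: [0.11, 0.994, 0.002, 0.003]
ft_force: [0.2, 0.5, -0.6]
grip_width: 0.0553
grip_force: 12.0
```

Emit:
{"api": "servo_tool", "payload": {
  "rows": [1,-0.004,-0.025,0,0,1,-0.005,-0.037,0,0,1,-0.005,-0.037,0,0,1,-0.005,-0.037,0,0,1,-0.005,-0.037,0,0]
}}

```text
time: 35.27
position: [0.529, 0.202, 0.1503]
tool_rot: [0.11, 0.994, -0.0, 0.0]
ft_force: [0.0, -0.3, -1.0]
grip_width: 0.0554
grip_force: 12.0
```

Emit:
{"api": "servo_tool", "payload": {
  "rows": [1,-0.005,-0.037,0,0,1,-0.005,-0.037,0,0,1,-0.005,-0.025,0,0,1,0,-0.014,0,0,1,0,0,0,0]
}}

```text
time: 35.68
position: [0.5189, 0.087, 0.1502]
tool_rot: [0.113, 0.994, -0.0, -0.0]
ft_force: [-0.1, 0.4, -0.2]
grip_width: 0.0559
grip_force: 12.0
```

Emit:
{"api": "servo_tool", "payload": {
  "rows": [1,0,0,0,0,1,0,0,0,0]
}}

```text
time: 35.85
position: [0.5195, 0.0904, 0.1502]
tool_rot: [0.111, 0.994, 0.0, 0.0]
ft_force: [0.3, 0.8, -0.9]
grip_width: 0.0555
grip_force: 12.0
```

Run:
```python
from h import *
go(.5194,.0900,.075,77.3)
```

```text
t 35.85 pos [0.5195 0.0904 0.1502] yaw 77.29 turn -0.01 after-turn shift mm [ 0.  -0.4 75.2] w 0.0555 F [ 0.3  0.8 -0.9]
```

Emit:
{"api": "servo_tool", "payload": {
  "rows": [1,0,0,0.015,0,1,0,0,0.015,0,1,0,0,0.01,0,1,0,0,0,0,1,0,0,0,0]
}}

```text
time: 36.27
position: [0.519, 0.0907, 0.1095]
tool_rot: [0.11, 0.994, -0.0, -0.001]
ft_force: [0.3, 1.4, -0.5]
grip_width: 0.0556
grip_force: 12.0
```

Emit:
{"api": "servo_tool", "payload": {
  "rows": [1,0,0,0.008,0,1,0,0,0.008,0,1,0,0,0.008,0,1,0,0,0,0,1,0,0,0,0]
}}

```text
time: 36.68
position: [0.5189, 0.0899, 0.0854]
tool_rot: [0.111, 0.994, -0.0, -0.001]
ft_force: [-1.3, -1.0, 0.1]
grip_width: 0.0555
grip_force: 12.0
```

Emit:
{"api": "servo_tool", "payload": {
  "rows": [1,0,0,0.006,0,1,0,0,0.004,0,1,0,0,0.001,0,1,0,0,0,0,1,0,0,0,0]
}}

```text
time: 37.1
position: [0.5194, 0.0898, 0.075]
tool_rot: [0.111, 0.994, -0.0, -0.0]
ft_force: [-0.0, -0.8, -0.6]
grip_width: 0.0556
grip_force: 12.0
```

Emit:
{"api": "servo_tool", "payload": {
  "rows": [1,0,0,0.001,0,1,0,0,0,0,1,0,0,0,0]
}}

```text
time: 37.35
position: [0.5194, 0.0899, 0.0742]
tool_rot: [0.111, 0.994, 0.0, 0.0]
ft_force: [-0.1, 0.1, -1.2]
grip_width: 0.0555
grip_force: 12.0
```

Emit:
{"api": "servo_tool", "payload": {
  "rows": [0,0,0,0.0005,0,-0.5,0,0,0,0,-0.8,0,0,0,0,-0.8,0,0,0,0,-0.8,0,0,-0.01,0]
}}

```text
time: 37.77
position: [0.5181, 0.0899, 0.0825]
tool_rot: [0.111, 0.994, -0.0, -0.002]
ft_force: [-0.6, 0.7, 0.1]
grip_width: 0.0733
grip_force: 0.0
```

Emit:
{"api": "servo_tool", "payload": {
  "rows": [-0.9,0,0,-0.02,0,-0.9,0,0,-0.03,0,-0.9,0,0,-0.03,0,-0.9,0,0,0,0,-0.9,0,0,0,0]
}}

```text
time: 38.18
position: [0.5208, 0.0899, 0.1659]
tool_rot: [0.111, 0.994, 0.0, 0.003]
ft_force: [0.5, -0.6, 0.1]
grip_width: 0.0822
grip_force: 0.0
```

Run:
```python
from h import *
p=robot.camera('top'); print('pods',rect(p,'pod1',.014)); print(rect(p,'tamper',.06))
go(.4296,.2975,.06,77.3)
```

```text
pods [(0.77, array([429.5, 296.1]), array([53. , 51.2]), 1.2, array([428.4, 296.3], dtype=float32)), (0.75, array([692.7, -87.4]), array([53.5, 52.7]), 0.2, array([692.8, -87.7], dtype=float32)), (0.45, array([738.5, 313.7]), array([81. , 67.6]), 1.2, array([739.3, 313. ], dtype=float32))]
[(0.86, array([435.1, 388. ]), array([45.9, 54.3]), 2.0, array([434.8, 386.1], dtype=float32)), (0.28, array([725.2, 163.6]), array([52., 40.]), 0.2, array([725.4, 162.3], dtype=float32))]
t 38.33 pos [0.5184 0.0899 0.1629] yaw 77.28 turn -0.02 after-turn shift mm [132.3 183.  102.9] w 0.0828 F [ 0.   0.5 -0.1]
```

Emit:
{"api": "servo_tool", "payload": {
  "rows": [-1,0.01,0.014,0,0,-1,0.019,0.026,0,0,-1,0.023,0.032,0,0,-1,0.023,0.032,0,0,-1,0.023,0.032,0,0]
}}

```text
time: 38.75
position: [0.452, 0.2449, 0.162]
tool_rot: [0.111, 0.994, -0.001, -0.002]
ft_force: [0.2, 0.6, -0.1]
grip_width: 0.0873
grip_force: 0.0
```

Emit:
{"api": "servo_tool", "payload": {
  "rows": [-1,0.022,0.03,0,0,-1,0.012,0.017,0,0,-1,0,0,0,7,-1,0,0,0.02,7,-1,0,0,0.025,7]
}}

```text
time: 39.17
position: [0.4312, 0.2986, 0.1184]
tool_rot: [0.292, 0.956, 0.001, 0.001]
ft_force: [-0.1, 0.2, -0.5]
grip_width: 0.0871
grip_force: 0.0
```

Emit:
{"api": "servo_tool", "payload": {
  "rows": [-1,0,0,0.025,7,-1,0,0,0.025,4.3,-1,0,0,0.01,0,-1,0,0,0,0,-1,0,0,0,0]
}}

```text
time: 39.58
position: [0.4303, 0.2971, 0.0578]
tool_rot: [0.382, 0.924, -0.001, -0.001]
ft_force: [0.6, -0.1, 0.4]
grip_width: 0.0868
grip_force: 0.0
```

Run:
```python
from h import *
go(.4296,.297,.0055,45)
```

```text
t 39.58 pos [0.4303 0.2971 0.0578] yaw 45.08 turn 0.08 after-turn shift mm [ 0.4 -0.6 52.3] w 0.0868 F [ 0.6 -0.1  0.4]
```

Emit:
{"api": "servo_tool", "payload": {
  "rows": [-1,0,0,0.03,0,-1,0,0,0.017,0,-1,0,0,0.005,0,0,0,0,0,0,0,0,0,0,0],
  "newtons": 6
}}

```text
time: 40.0
position: [0.4317, 0.2978, 0.0076]
tool_rot: [0.383, 0.924, 0.001, 0.001]
ft_force: [0.3, 0.2, 0.4]
grip_width: 0.0804
grip_force: 0.0
```

Emit:
{"api": "servo_tool", "payload": {
  "rows": [1,0,0,0,0,1,0,0,0,0,1,0,0,0,0,1,0,0,0,0,1,0,0,0,0]
}}

```text
time: 40.42
position: [0.4314, 0.2977, 0.0073]
tool_rot: [0.383, 0.924, 0.0, 0.0]
ft_force: [0.3, -0.2, 3.7]
grip_width: 0.0554
grip_force: 6.0
```

Emit:
{"api": "servo_tool", "payload": {
  "rows": [-0.6,0,0,0,0,-0.6,0,0,0,0,-0.8,0,0,0,0,-0.8,0,0,0,0,-0.8,0,0,0,-7]
}}

```text
time: 40.83
position: [0.4308, 0.2974, 0.0063]
tool_rot: [0.325, 0.946, -0.0, -0.0]
ft_force: [-0.4, -0.5, 0.1]
grip_width: 0.0763
grip_force: 0.0
```

Emit:
{"api": "servo_tool", "payload": {
  "rows": [-0.8,0,0,0,-7,-0.8,0,0,0,-7,-0.8,0,0,0,-7,-0.8,0,0,0,-7,-0.8,0,0,0,-7]
}}

```text
time: 41.25
position: [0.4308, 0.2974, 0.0063]
tool_rot: [0.023, 1.0, -0.0, -0.0]
ft_force: [-0.7, -0.6, -0.2]
grip_width: 0.0784
grip_force: 0.0
```

Emit:
{"api": "servo_tool", "payload": {
  "rows": [-0.8,0,0,0,-7,-0.8,0,0,0,-7,-0.8,0,0,0,-7,-0.8,0,0,0,-7,-0.8,0,0,0,-7]
}}

```text
time: 41.67
position: [0.4308, 0.2974, 0.0063]
tool_rot: [-0.278, 0.96, -0.0, -0.0]
ft_force: [-0.5, -0.8, -0.2]
grip_width: 0.0784
grip_force: 0.0
```

Emit:
{"api": "servo_tool", "payload": {
  "rows": [-0.8,0,0,0,-7,-0.8,0,0,0,-6,-0.8,0,0,0,0,0,0,0,0,0,1,0,0,0,0]
}}

```text
time: 42.08
position: [0.4308, 0.2974, 0.0064]
tool_rot: [-0.381, 0.924, 0.0, -0.0]
ft_force: [-0.1, -0.7, 0.1]
grip_width: 0.0713
grip_force: 0.0
```

Emit:
{"api": "servo_tool", "payload": {
  "rows": [1,0,0,0,0,1,0,0,0,0,1,0,0,0,0,1,0,0,0,0,1,0,0,0,0],
  "newtons": 12
}}

```text
time: 42.5
position: [0.4309, 0.2974, 0.0065]
tool_rot: [-0.382, 0.924, -0.0, -0.0]
ft_force: [-0.9, 0.3, 0.8]
grip_width: 0.0553
grip_force: 12.0
```

Emit:
{"api": "servo_tool", "payload": {
  "rows": [1,0,0,0,0]
}}

```text
time: 42.58
position: [0.4309, 0.2974, 0.0065]
tool_rot: [-0.382, 0.924, -0.0, -0.0]
ft_force: [-0.1, -0.0, -0.1]
grip_width: 0.0554
grip_force: 12.0
```

Run:
```python
from h import *
go(.5194,.0900,.16,77.3)
```

```text
t 42.58 pos [0.4309 0.2974 0.0065] yaw 134.98 turn 57.68 after-turn shift mm [-132.  -182.9 -153.5] w 0.0554 F [-0.1 -0.  -0.1]
```

Emit:
{"api": "servo_tool", "payload": {
  "rows": [1,0,0,-0.015,0,1,0,0,-0.03,0,1,0,0,-0.03,7,1,0,0,-0.03,7,1,0,0,-0.03,7]
}}

```text
time: 43.0
position: [0.4304, 0.2972, 0.1427]
tool_rot: [-0.205, 0.979, -0.0, -0.0]
ft_force: [0.2, 0.1, 0.8]
grip_width: 0.0551
grip_force: 12.0
```

Emit:
{"api": "servo_tool", "payload": {
  "rows": [1,0,0,-0.018,7,1,0,0,0,7,1,0,0,0,7,1,0,0,0,7,1,0,0,0,7]
}}

```text
time: 43.42
position: [0.4307, 0.2973, 0.1598]
tool_rot: [0.099, 0.995, 0.0, 0.0]
ft_force: [0.4, -0.2, -0.5]
grip_width: 0.0556
grip_force: 12.0
```

Emit:
{"api": "servo_tool", "payload": {
  "rows": [1,0,0,0,1.7,1,-0.01,-0.014,0,0,1,-0.018,-0.025,0,0,1,-0.022,-0.03,0,0,1,-0.022,-0.03,0,0]
}}

```text
time: 43.83
position: [0.4792, 0.1843, 0.1595]
tool_rot: [0.11, 0.994, -0.0, -0.0]
ft_force: [1.0, -0.1, -1.5]
grip_width: 0.0554
grip_force: 12.0
```

Emit:
{"api": "servo_tool", "payload": {
  "rows": [1,-0.022,-0.03,0,0,1,-0.02,-0.028,0,0,1,-0.018,-0.026,0,0,1,0,0,0,0,1,0,0,0,0]
}}

```text
time: 44.25
position: [0.5199, 0.0883, 0.1595]
tool_rot: [0.113, 0.994, 0.0, -0.0]
ft_force: [-1.3, 0.4, -0.8]
grip_width: 0.0556
grip_force: 12.0
```

Emit:
{"api": "servo_tool", "payload": {
  "rows": [1,0,0,0,0,1,0,0,0,0]
}}

```text
time: 44.42
position: [0.5183, 0.0909, 0.1594]
tool_rot: [0.11, 0.994, 0.0, -0.001]
ft_force: [-0.1, -0.9, 0.2]
grip_width: 0.0557
grip_force: 12.0
```

Run:
```python
from h import *
go(.5194,.0900,.0885,77.3)
```

```text
t 44.42 pos [0.5183 0.0909 0.1594] yaw 77.34 turn 0.04 after-turn shift mm [-1.3 -0.7 70.9] w 0.0557 F [-0.1 -0.9  0.2]
```

Emit:
{"api": "servo_tool", "payload": {
  "rows": [1,-0.001,-0.001,0.015,0,1,0,0,0.015,0,1,0,0,0.01,0,1,0,0,0,0,1,0,0,0,0]
}}

```text
time: 44.83
position: [0.5193, 0.0896, 0.1191]
tool_rot: [0.11, 0.994, -0.0, -0.001]
ft_force: [0.6, -0.2, -0.6]
grip_width: 0.0555
grip_force: 12.0
```

Emit:
{"api": "servo_tool", "payload": {
  "rows": [1,0,0,0.008,0,1,0,0,0.008,0,1,0,0,0.004,0,1,0,0,0,0,1,0,0,0,0]
}}

```text
time: 45.25
position: [0.5199, 0.0886, 0.0992]
tool_rot: [0.111, 0.994, -0.0, -0.0]
ft_force: [-0.3, 0.5, -1.1]
grip_width: 0.0555
grip_force: 12.0
```

Emit:
{"api": "servo_tool", "payload": {
  "rows": [1,0,0,0.005,0,1,0,0,0.004,0,1,0,0,0,0,1,0,0,0,0]
}}

```text
time: 45.58
position: [0.5199, 0.0886, 0.0903]
tool_rot: [0.111, 0.994, -0.0, -0.0]
ft_force: [0.2, -0.4, 0.8]
grip_width: 0.0557
grip_force: 12.0
```

Emit:
{"api": "servo_tool", "payload": {
  "rows": [1,0,0,0.001,0,1,0,0,0,0,1,0,0,0,0]
}}

```text
time: 45.83
position: [0.5202, 0.0887, 0.0896]
tool_rot: [0.111, 0.994, 0.0, 0.0]
ft_force: [-0.5, 0.1, -0.7]
grip_width: 0.0555
grip_force: 12.0
```

Emit:
{"api": "servo_tool", "payload": {
  "rows": [1,0.001,0.001,0.001,0,1,0,0,0,0,1,0,0,0.0003,0,1,0,0,0,0]
}}

```text
time: 46.17
position: [0.5193, 0.09, 0.0885]
tool_rot: [0.111, 0.994, 0.0, -0.0]
ft_force: [-0.9, 0.4, 2.0]
grip_width: 0.0552
grip_force: 12.0
```

Emit:
{"api": "servo_tool", "payload": {
  "rows": [0,0,0,0,0,-0.5,0,0,0,0,-0.8,0,0,0,0,-0.8,0,0,0,0,-0.8,0,0,-0.01,0]
}}

```text
time: 46.58
position: [0.5181, 0.0898, 0.097]
tool_rot: [0.111, 0.994, -0.0, -0.002]
ft_force: [-0.2, -0.5, 0.1]
grip_width: 0.0732
grip_force: 0.0
```

Emit:
{"api": "servo_tool", "payload": {
  "rows": [-0.9,0,0,-0.02,0,-0.9,0,0,-0.03,0,-0.9,0,0,-0.03,0,-0.9,0,0.03,0,0,-0.9,0,0.036,0,0]
}}

```text
time: 47.0
position: [0.5357, 0.1532, 0.1814]
tool_rot: [0.113, 0.994, 0.0, 0.003]
ft_force: [0.1, 0.8, -0.2]
grip_width: 0.0821
grip_force: 0.0
```

Emit:
{"api": "servo_tool", "payload": {
  "rows": [-0.9,0.01,0.036,0,0,-0.9,0.015,0.036,0,0,-0.9,0.015,0.036,0,0,-0.9,0,0,0,0,-0.9,0,0,0,0]
}}

```text
time: 47.42
position: [0.5179, 0.2704, 0.1787]
tool_rot: [0.109, 0.994, -0.0, 0.0]
ft_force: [-0.2, -1.2, 0.6]
grip_width: 0.0825
grip_force: 0.0
```

Run:
```python
from h import *
print([(np.round(r['at'],4),round(r['score'],2)) for r in robot.place_of(robot.camera('top'),'pod1')])
for q in ('tamper','mat'):
    a=many(q,4,np.array((.433,.394)),.05);print(q,np.round(np.median(a,0),4),np.round(a.std(0),4))
p=robot.camera('side');t=robot.camera('top');print(rect(t,'mat',.003),rect(t,'pod1',.096))
u,v=proj(p,[.52,.09,.1])[0].astype(int);c1=cv2.resize(p['pixels'][v-40:v+50,u-60:u+60,::-1],(400,300),interpolation=2)
u,v=proj(t,[.52,.09,.1])[0].astype(int);c2=cv2.resize(t['pixels'][v-30:v+30,u-40:u+40,::-1],(400,300),interpolation=2)
u,v=proj(t,[.433,.394,.0])[0].astype(int);c3=cv2.resize(t['pixels'][v-30:v+30,u-40:u+40,::-1],(400,300),interpolation=2)
u,v=proj(p,[.433,.394,.05])[0].astype(int);c4=cv2.resize(p['pixels'][v-30:v+30,u-40:u+40,::-1],(400,300),interpolation=2)
cv2.imwrite('pics/st.png',np.vstack([np.hstack([c1,c2]),np.hstack([c4,c3])]))
go(.433,.394,.18,77.3)
```

```text
[(array([0.5181, 0.0893, 0.0837]), 0.84), (array([ 0.6982, -0.0871,  0.0008]), 0.72)]
tamper [0.4326 0.3943 0.0029] [0.0016 0.0027 0.0017]
mat [ 0.4324  0.396  -0.0006] [0.0019 0.0017 0.002 ]
[(0.69, array([435.5, 371.1]), array([90.3, 55.9]), 8.4, array([435., 372.], dtype=float32))] [(0.64, array([519.1,  89.9]), array([52.2, 52.2]), 90.0, array([519.1,  89.9], dtype=float32)), (0.54, array([675.3, -69.6]), array([48.1, 51.6]), 45.0, array([675.2, -69.5], dtype=float32))]
t 49.32 pos [0.5187 0.2684 0.1783] yaw 77.28 turn -0.02 after-turn shift mm [111.2 103.7  -1.7] w 0.0826 F [-0.3 -0.1 -0.3]
```

View pics/st.png

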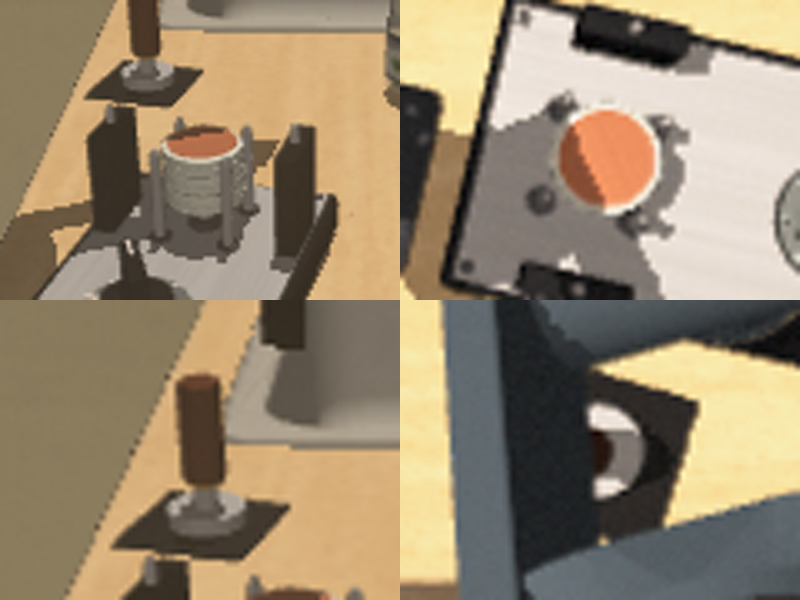

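The stack sits flat between the posts, and the tamper stands on its mat.

Emit:
{"api": "servo_tool", "payload": {
  "rows": [-0.9,0.015,0.014,0,0,-0.9,0.026,0.024,0,0,-0.9,0.028,0.026,0,0,-0.9,0.026,0.024,0,0,-0.9,0.016,0.016,0,0]
}}

```text
time: 49.73
position: [0.4309, 0.3964, 0.1782]
tool_rot: [0.11, 0.994, 0.0, -0.001]
ft_force: [-0.0, -0.8, -0.1]
grip_width: 0.0825
grip_force: 0.0
```

Emit:
{"api": "servo_tool", "payload": {
  "rows": [-0.6,0,0,0,0,-0.5,0,0,0,0,-0.5,0,0,0,0]
}}

```text
time: 49.98
position: [0.4336, 0.3939, 0.1783]
tool_rot: [0.111, 0.994, -0.0, 0.0]
ft_force: [0.0, 0.3, 0.3]
grip_width: 0.0705
grip_force: 0.0
```

Run:
```python
from h import *
p=robot.camera('side');print(rect(p,'tamper',.05))
for q in robot.outline_of(p,'tamper')[:1]:
    ys,xs=np.nonzero(q['region']);top=ys.min();print(top,xs[ys<top+8].mean(),proj(p,[[.4326,.3943,.098],[.4326,.3943,.07]]))
go(.4326,.3943,.06,77.3)
```

```text
[]
t 50.13 pos [0.4342 0.3933 0.1782] yaw 77.18 turn -0.12 after-turn shift mm [  1.8   0.7 118.2] w 0.0663 F [-0.2  0.3 -0.2]
```

Emit:
{"api": "servo_tool", "payload": {
  "rows": [-0.5,0.002,0.001,0.02,0,-0.5,0,0,0.03,0,-0.5,0,0,0.03,0,-0.5,0,0,0.025,0,-0.5,0,0,0.013,0],
  "newtons": 5
}}

```text
time: 50.55
position: [0.4309, 0.3936, 0.0573]
tool_rot: [0.112, 0.994, -0.002, -0.002]
ft_force: [-0.4, 0.1, 0.6]
grip_width: 0.0654
grip_force: 0.0
```

Emit:
{"api": "servo_tool", "payload": {
  "rows": [-0.2,0,0,0,0,0,0,0,0,0,0.2,0,0,0,0,0.5,0,0,0,0,0.5,0,0,0,0]
}}

```text
time: 50.97
position: [0.4326, 0.3961, 0.0617]
tool_rot: [0.111, 0.994, 0.001, 0.001]
ft_force: [-0.1, -0.6, -0.1]
grip_width: 0.0395
grip_force: 0.0
```

Emit:
{"api": "servo_tool", "payload": {
  "rows": [1,0,0,0,0,1,0,0,0,0,1,0,0,0,0,1,0,0,0,0,1,0,0,0,0]
}}

```text
time: 51.38
position: [0.432, 0.3961, 0.0611]
tool_rot: [0.111, 0.994, 0.001, 0.001]
ft_force: [-0.9, -0.1, 5.9]
grip_width: 0.0278
grip_force: 5.0
```

Emit:
{"api": "servo_tool", "payload": {
  "rows": [1,0,0,0,0,1,0,0,0,0,1,0,0,0,0],
  "newtons": 40
}}

```text
time: 51.63
position: [0.432, 0.3961, 0.0611]
tool_rot: [0.111, 0.994, 0.0, 0.001]
ft_force: [0.3, 0.2, 6.0]
grip_width: 0.0271
grip_force: 40.0
```

Run:
```python
from h import *
go(.5194,.09,.215,77.3)
```

```text
t 51.63 pos [0.432  0.3961 0.0611] yaw 77.29 turn -0.01 after-turn shift mm [-152.6 -279.4 -153.9] w 0.0271 F [0.3 0.2 6. ]
```

Emit:
{"api": "servo_tool", "payload": {
  "rows": [1,0,0,-0.01,0,1,0,0,-0.03,0,1,0,0,-0.037,0,1,0,0,-0.037,0,1,0,0,-0.03,0]
}}

```text
time: 52.05
position: [0.4312, 0.3956, 0.2063]
tool_rot: [0.111, 0.994, -0.0, -0.0]
ft_force: [0.2, 0.4, -1.4]
grip_width: 0.0268
grip_force: 39.9
```

Emit:
{"api": "servo_tool", "payload": {
  "rows": [1,-0.007,-0.012,-0.01,0,1,-0.012,-0.022,0,0,1,-0.018,-0.033,0,0,1,-0.018,-0.033,0,0,1,-0.018,-0.033,0,0]
}}

```text
time: 52.47
position: [0.4722, 0.2475, 0.213]
tool_rot: [0.11, 0.994, -0.001, -0.001]
ft_force: [1.6, -0.5, -2.3]
grip_width: 0.0274
grip_force: 39.9
```

Emit:
{"api": "servo_tool", "payload": {
  "rows": [1,-0.018,-0.033,0,0,1,-0.018,-0.033,0,0,1,-0.018,-0.033,0,0,1,-0.014,-0.026,0,0,1,-0.012,-0.021,0,0]
}}

```text
time: 52.88
position: [0.5182, 0.0864, 0.2128]
tool_rot: [0.112, 0.994, -0.001, -0.002]
ft_force: [0.1, -0.2, -3.5]
grip_width: 0.0272
grip_force: 39.9
```

Emit:
{"api": "servo_tool", "payload": {
  "rows": [1,0,0,0,0,1,0,0,0,0,1,0,0,0,0]
}}

```text
time: 53.13
position: [0.5179, 0.0896, 0.2132]
tool_rot: [0.111, 0.994, 0.0, -0.002]
ft_force: [0.3, -0.0, -2.5]
grip_width: 0.0269
grip_force: 39.9
```

Run:
```python
from h import *
go(.5194,.09,.158,77.3)
p=robot.camera('side');u,v=proj(p,[.52,.09,.13])[0].astype(int)
t=robot.camera('top')
cv2.imwrite('pics/tp.png',cv2.resize(p['pixels'][v-50:v+50,u-60:u+60,::-1],None,fx=5,fy=5,interpolation=2))
```

```text
t 53.13 pos [0.5179 0.0896 0.2132] yaw 77.23 turn -0.07 after-turn shift mm [-1.4  0.7 55.2] w 0.0269 F [ 0.3 -0.  -2.5]
```

View pics/tp.png

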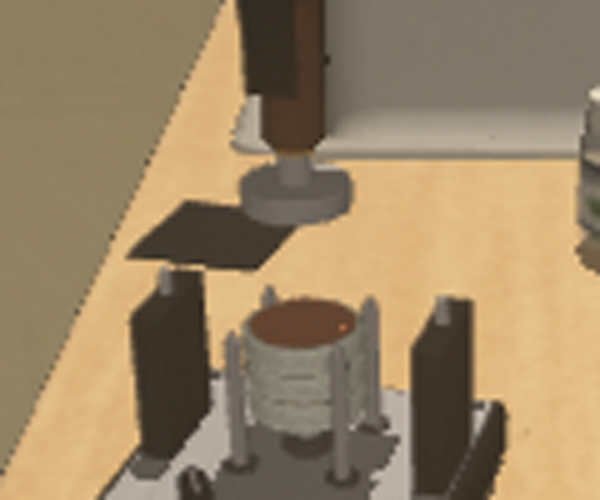

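The side crop shows the tamper upright above the stack, with its foot spanning x = 240 to 352 px. It sits a little right of the fingers, so I work out that offset.

Run:
```python
from h import *
p=robot.camera('side');u,v=proj(p,[.52,.09,.13])[0].astype(int)
g=lambda X:np.round((proj(p,X)-[u-60,v-50]+.5)*5-.5,1)
o=np.array(robot.get_obs()['position']);tx=np.array([-.9755,.22,0])
for d in (0,-.004,-.006):
    c=o+d*tx; print(d,'foot mid',g(c+[0,0,-.052]),'handle low',g(c+[0,0,-.02]))
c=np.array([.5193,.0899,.096]);print('stack top',g(c), 'seen ~302,324')
go(.5194,.09,.158,77.3)
r=robot.outline_of(p,'tamper')
for q in r[:2]:
    ys,xs=np.nonzero(q['region']);X=(xs-(u-60)+.5)*5-.5;Y=(ys-(v-50)+.5)*5-.5
    for lo in (110,130,180,195): 
        m=(Y>lo)&(Y<lo+12)
        if m.any(): print(q['score'],lo,X[m].min(),X[m].max())
```

```text
0 foot mid [[296.3 187.9]] handle low [[293.  119.9]]
-0.004 foot mid [[304.9 188.7]] handle low [[301.7 120.6]]
-0.006 foot mid [[309.2 189.1]] handle low [[306.1 121. ]]
stack top [[304.5 321.7]] seen ~302,324
t 53.28 pos [0.5184 0.0908 0.2138] yaw 77.37 turn 0.07 after-turn shift mm [-1.1 -0.5 55.8] w 0.027 F [-0.5  0.6 -2.1]
0.57 110 267.0 322.0
0.57 130 267.0 317.0
0.57 180 247.0 347.0
0.57 195 247.0 347.0
```

Emit:
{"api": "servo_tool", "payload": {
  "rows": [1,-0.001,0,0.015,0,1,0,0,0.02,0,1,0,0,0.012,0,1,0,0,0.006,0,1,0,0,0,0]
}}

```text
time: 53.75
position: [0.5191, 0.0904, 0.1599]
tool_rot: [0.11, 0.994, -0.0, -0.002]
ft_force: [1.1, -0.3, -3.0]
grip_width: 0.0272
grip_force: 39.9
```

Emit:
{"api": "servo_tool", "payload": {
  "rows": [1,0,0,0,0,1,0,0,0,0]
}}

```text
time: 53.92
position: [0.5211, 0.0899, 0.1621]
tool_rot: [0.11, 0.994, 0.0, 0.001]
ft_force: [0.3, 0.1, -2.1]
grip_width: 0.0274
grip_force: 39.9
```

Emit:
{"api": "servo_tool", "payload": {
  "rows": [1,0,0,0.003,0,1,0,0,0.002,0,1,0,0,0.002,0,1,0,0,0.002,0,1,0,0,0,0]
}}

```text
time: 54.33
position: [0.5206, 0.0896, 0.1524]
tool_rot: [0.111, 0.994, 0.0, 0.0]
ft_force: [0.2, 0.1, 0.7]
grip_width: 0.027
grip_force: 39.9
```

Emit:
{"api": "servo_tool", "payload": {
  "rows": [1,0,0,0.002,0,1,0,0,0.002,0,1,0,0,0,0]
}}

```text
time: 54.58
position: [0.5206, 0.0896, 0.1483]
tool_rot: [0.111, 0.994, 0.0, 0.0]
ft_force: [-0.5, 0.1, 2.3]
grip_width: 0.0271
grip_force: 39.9
```

Emit:
{"api": "servo_tool", "payload": {
  "rows": [1,0,0,0.002,0,1,0,0,0.002,0,1,0,0,0.002,0,1,0,0,0.002,0,1,0,0,0,0]
}}

```text
time: 55.0
position: [0.5206, 0.0896, 0.1402]
tool_rot: [0.111, 0.994, 0.0, 0.0]
ft_force: [0.4, 0.6, 4.3]
grip_width: 0.0269
grip_force: 40.0
```

Emit:
{"api": "servo_tool", "payload": {
  "rows": [1,0,0,0.001,0,1,0,0,0.001,0,1,0,0,0,0,1,0,0,0,0]
}}

```text
time: 55.33
position: [0.5207, 0.0896, 0.1385]
tool_rot: [0.111, 0.994, -0.0, 0.0]
ft_force: [-0.5, -0.3, 6.0]
grip_width: 0.027
grip_force: 40.0
```

Emit:
{"api": "servo_tool", "payload": {
  "rows": [1,0,0,0.001,0,1,0,0,0,0,1,0,0,0,0]
}}

```text
time: 55.58
position: [0.5208, 0.0896, 0.138]
tool_rot: [0.111, 0.994, -0.0, 0.001]
ft_force: [-1.1, -1.0, 7.4]
grip_width: 0.0274
grip_force: 40.0
```

Emit:
{"api": "servo_tool", "payload": {
  "rows": [1,0,0,0.001,0,1,0,0,0,0,1,0,0,0,0]
}}

```text
time: 55.83
position: [0.5212, 0.0896, 0.1379]
tool_rot: [0.111, 0.994, -0.0, 0.001]
ft_force: [-2.8, 0.4, 15.4]
grip_width: 0.0268
grip_force: 40.0
```

Emit:
{"api": "servo_tool", "payload": {
  "rows": [1,0,0,0.001,0,1,0,0,0,0,1,0,0,0,0]
}}

```text
time: 56.08
position: [0.5215, 0.0895, 0.1379]
tool_rot: [0.111, 0.994, -0.0, 0.002]
ft_force: [-3.3, -0.5, 19.8]
grip_width: 0.0268
grip_force: 40.0
```

Emit:
{"api": "servo_tool", "payload": {
  "rows": [1,0,0,0,0,1,0,0,0,0,1,0,0,0,0,1,0,0,0,0,1,0,0,0,0]
}}

```text
time: 56.5
position: [0.5215, 0.0896, 0.1379]
tool_rot: [0.111, 0.994, -0.0, 0.002]
ft_force: [-3.4, -0.2, 19.8]
grip_width: 0.0273
grip_force: 40.0
```

Emit:
{"api": "servo_tool", "payload": {
  "rows": [1,0,0,0,0,1,0,0,0,0,1,0,0,0,0,1,0,0,0,0,1,0,0,0,0]
}}

```text
time: 56.92
position: [0.5215, 0.0895, 0.1379]
tool_rot: [0.111, 0.994, -0.0, 0.002]
ft_force: [-3.1, -1.0, 19.6]
grip_width: 0.0271
grip_force: 40.0
```

Emit:
{"api": "servo_tool", "payload": {
  "rows": [1,0,0,0,0,1,0,0,0,0,1,0,0,0,0,1,0,0,0,0,1,0,0,0,0]
}}

```text
time: 57.33
position: [0.5215, 0.0895, 0.1379]
tool_rot: [0.111, 0.994, -0.0, 0.002]
ft_force: [-3.4, -1.9, 19.6]
grip_width: 0.0268
grip_force: 40.0
```

Emit:
{"api": "servo_tool", "payload": {
  "rows": [1,0,0,-0.002,0,1,0,0,-0.002,0,1,0,0,-0.003,0,1,0,0,-0.004,0,1,0,0,-0.004,0]
}}

```text
time: 57.75
position: [0.5205, 0.0897, 0.1503]
tool_rot: [0.111, 0.994, 0.0, 0.0]
ft_force: [0.2, -0.3, 1.1]
grip_width: 0.0268
grip_force: 40.0
```

Emit:
{"api": "servo_tool", "payload": {
  "rows": [1,0,0,-0.005,0,1,0,0,-0.01,0,1,0,0,-0.02,0,1,0,0,-0.02,0,1,0,0,-0.02,0]
}}

```text
time: 58.17
position: [0.519, 0.0897, 0.2255]
tool_rot: [0.111, 0.994, -0.0, -0.002]
ft_force: [1.0, -0.0, -2.5]
grip_width: 0.0271
grip_force: 40.0
```

Run:
```python
from h import *
go(.432,.3961,.215,77.3)
for q in ['mat']:
    a=many(q,4,np.array((.433,.394)),.05);print(q,np.round(np.median(a,0),4),np.round(a.std(0),4))
print(rect(robot.camera('top'),'mat',.003))
```

```text
t 58.17 pos [0.519  0.0897 0.2255] yaw 77.29 turn -0.01 after-turn shift mm [152.2 279.7  10.5] w 0.0271 F [ 1.  -0.  -2.5]
mat [4.334e-01 3.972e-01 4.000e-04] [0.0017 0.0012 0.0018]
[(0.79, array([431.3, 393.8]), array([84.8, 84.9]), 73.8, array([431.1, 393.8], dtype=float32))]
```

Emit:
{"api": "servo_tool", "payload": {
  "rows": [1,0.007,0.012,0,0,1,0.012,0.022,0,0,1,0.018,0.033,0,0,1,0.018,0.033,0,0,1,0.018,0.033,0,0]
}}

```text
time: 59.48
position: [0.478, 0.2366, 0.2254]
tool_rot: [0.111, 0.994, 0.0, 0.0]
ft_force: [0.2, 1.0, -2.7]
grip_width: 0.0271
grip_force: 40.0
```

Emit:
{"api": "servo_tool", "payload": {
  "rows": [1,0.018,0.033,0,0,1,0.018,0.033,0,0,1,0.018,0.033,0,0,1,0.014,0.026,0,0,1,0.011,0.021,0,0]
}}

```text
time: 59.9
position: [0.4323, 0.3979, 0.2253]
tool_rot: [0.11, 0.994, 0.0, -0.0]
ft_force: [-0.0, 0.2, -2.2]
grip_width: 0.0271
grip_force: 40.0
```

Emit:
{"api": "servo_tool", "payload": {
  "rows": [1,0,0,0.02,0,1,0,0,0.03,0,1,0,0,0.03,0,1,0,0,0.03,0,1,0,0,0.02,0]
}}

```text
time: 60.32
position: [0.4322, 0.3947, 0.0927]
tool_rot: [0.111, 0.994, -0.001, -0.001]
ft_force: [-0.3, -0.7, -3.3]
grip_width: 0.0271
grip_force: 40.0
```

Emit:
{"api": "servo_tool", "payload": {
  "rows": [1,0,0,0.012,0,1,0,0,0.005,0,1,0,0,0,0,1,0,0,0,0]
}}

```text
time: 60.65
position: [0.4344, 0.3958, 0.0791]
tool_rot: [0.111, 0.994, 0.001, 0.001]
ft_force: [-0.7, -0.1, -2.7]
grip_width: 0.0268
grip_force: 40.0
```

Run:
```python
from h import *
go(.432,.3955,.061,77.3)
```

```text
t 60.65 pos [0.4344 0.3958 0.0791] yaw 77.28 turn -0.02 after-turn shift mm [ 2.2 -0.8 18.1] w 0.0268 F [-0.7 -0.1 -2.7]
```

Emit:
{"api": "servo_tool", "payload": {
  "rows": [1,0.001,0,0.008,0,1,0,0,0.005,0,1,0,0,0.002,0,1,0,0,0,0,1,0,0,0,0]
}}

```text
time: 61.07
position: [0.4325, 0.3955, 0.0633]
tool_rot: [0.111, 0.994, 0.0, 0.0]
ft_force: [-0.2, -0.8, -2.3]
grip_width: 0.0271
grip_force: 40.0
```

Emit:
{"api": "servo_tool", "payload": {
  "rows": [1,0,0,0.001,0,1,0,0,0.001,0,1,0,0,0,0,1,0,0,0,0]
}}

```text
time: 61.4
position: [0.4325, 0.3955, 0.0612]
tool_rot: [0.111, 0.994, -0.0, -0.0]
ft_force: [0.6, 0.5, -1.8]
grip_width: 0.0275
grip_force: 40.0
```

Emit:
{"api": "servo_tool", "payload": {
  "rows": [1,0,0,0.001,0,1,0,0,0,0,1,0,0,0,0]
}}

```text
time: 61.65
position: [0.4325, 0.3956, 0.0611]
tool_rot: [0.111, 0.994, 0.0, 0.0]
ft_force: [-2.5, -1.2, 5.5]
grip_width: 0.0274
grip_force: 40.0
```

Emit:
{"api": "servo_tool", "payload": {
  "rows": [0.4,0,0,0,0,0.1,0,0,0,0,-0.3,0,0,0,0,-0.5,0,0,0,0,-0.5,0,0,0,0]
}}

```text
time: 62.07
position: [0.4328, 0.3956, 0.0601]
tool_rot: [0.111, 0.994, 0.0, 0.0]
ft_force: [0.4, 0.6, -0.6]
grip_width: 0.0459
grip_force: 0.0
```

Emit:
{"api": "servo_tool", "payload": {
  "rows": [-0.5,0,0,-0.015,0,-0.5,0,0,-0.03,0,-0.5,0,0,-0.035,0,-0.5,0,0,-0.035,0,-0.5,0,0,-0.015,0]
}}

```text
time: 62.48
position: [0.4346, 0.3969, 0.1946]
tool_rot: [0.111, 0.994, 0.002, 0.003]
ft_force: [0.3, 0.4, 0.3]
grip_width: 0.0647
grip_force: 0.0
```

Emit:
{"api": "servo_tool", "payload": {
  "rows": [-0.5,-0.005,-0.018,0,0,-0.5,-0.008,-0.03,0,0,-0.5,-0.011,-0.039,0,0,-0.5,-0.011,-0.039,0,0,-0.5,-0.011,-0.039,0,0]
}}

```text
time: 62.9
position: [0.4408, 0.2231, 0.1902]
tool_rot: [0.11, 0.994, 0.0, 0.0]
ft_force: [1.3, -1.2, -1.0]
grip_width: 0.0656
grip_force: 0.0
```

Emit:
{"api": "servo_tool", "payload": {
  "rows": [-0.5,-0.011,-0.039,0,0,-0.5,-0.011,-0.039,0,0,-0.5,-0.011,-0.039,0,0,-0.5,-0.011,-0.039,0,0,-0.5,-0.011,-0.039,0,0]
}}

```text
time: 63.32
position: [0.4517, 0.0202, 0.1903]
tool_rot: [0.111, 0.994, 0.0, 0.0]
ft_force: [0.1, 0.1, -0.1]
grip_width: 0.0652
grip_force: 0.0
```

Emit:
{"api": "servo_tool", "payload": {
  "rows": [-0.5,-0.011,-0.039,0,0,-0.5,-0.011,-0.039,0,0,-0.5,-0.011,-0.039,0,0,-0.5,-0.011,-0.039,0,0,-0.5,-0.011,-0.039,0,0]
}}

```text
time: 63.73
position: [0.4623, -0.1824, 0.1902]
tool_rot: [0.111, 0.994, -0.0, 0.0]
ft_force: [-0.4, -0.2, -0.6]
grip_width: 0.0652
grip_force: 0.0
```

Emit:
{"api": "servo_tool", "payload": {
  "rows": [-0.5,-0.011,-0.039,0,0,-0.5,-0.011,-0.039,0,0,-0.5,-0.011,-0.039,0,0,-0.5,0,-0.02,0,0,-0.5,0,0,0,0]
}}

```text
time: 64.15
position: [0.4646, -0.3269, 0.1901]
tool_rot: [0.113, 0.994, -0.002, 0.001]
ft_force: [0.2, 0.2, 0.8]
grip_width: 0.0653
grip_force: 0.0
```

Run:
```python
from h import *
go(.4726,-.3405,.0142,77.3)
for q in ('tamper','cover'):
    for c in('top','side'):
        p=robot.camera(c);print(q,c,[(round(r['score'],2),np.round(r['at'],4)) for r in robot.place_of(p,q)][:2])
```

```text
t 64.15 pos [ 0.4646 -0.3269  0.1901] yaw 77.02 turn -0.28 after-turn shift mm [-10.8 -11.5 175.9] w 0.0653 F [0.2 0.2 0.8]
tamper top []
tamper side [(0.76, array([0.4313, 0.3973, 0.0015]))]
cover top [(0.87, array([ 0.4689, -0.3379,  0.0075])), (0.58, array([ 0.7291,  0.1656, -0.0026]))]
cover side []
```

Emit:
{"api": "servo_tool", "payload": {
  "rows": [-0.5,-0.011,-0.0115,0.03,0,-0.5,0,0,0.035,0,-0.5,0,0,0.035,0,-0.5,0,0,0.02,0,-0.5,0,0,0,0]
}}

```text
time: 64.97
position: [0.4705, -0.3314, 0.066]
tool_rot: [0.11, 0.994, 0.003, -0.004]
ft_force: [-0.6, -0.0, -0.7]
grip_width: 0.0654
grip_force: 0.0
```

Emit:
{"api": "servo_tool", "payload": {
  "rows": [-0.5,0,0,0,0,-0.5,0,0,0,0,-0.5,0,0,0,0]
}}

```text
time: 65.22
position: [0.474, -0.3356, 0.0722]
tool_rot: [0.11, 0.994, -0.001, 0.002]
ft_force: [-0.7, -0.6, 0.5]
grip_width: 0.065
grip_force: 0.0
```

Run:
```python
from h import *
go(.4726,-.3405,.0142,77.3)
```

```text
t 65.22 pos [ 0.474  -0.3356  0.0722] yaw 77.32 turn 0.02 after-turn shift mm [ 0.3 -5.  58. ] w 0.065 F [-0.7 -0.6  0.5]
```

Emit:
{"api": "servo_tool", "payload": {
  "rows": [-0.5,0,-0.005,0.02,0,-0.5,0,0,0.02,0,-0.5,0,0,0.01,0,-0.5,0,0,0.005,0,-0.5,0,0,0,0],
  "newtons": 8
}}

```text
time: 65.63
position: [0.4715, -0.3394, 0.0152]
tool_rot: [0.111, 0.994, 0.0, -0.0]
ft_force: [-1.3, 0.8, -0.0]
grip_width: 0.0649
grip_force: 0.0
```

Emit:
{"api": "servo_tool", "payload": {
  "rows": [-0.5,0,0,0,0,-0.5,0,0,0,0,-0.5,0,0,0,0]
}}

```text
time: 65.88
position: [0.4722, -0.3401, 0.0163]
tool_rot: [0.111, 0.994, -0.001, 0.001]
ft_force: [0.9, -0.3, -0.1]
grip_width: 0.0652
grip_force: 0.0
```

Run:
```python
from h import *
go(.4726,-.3405,.0142,77.3)
```

```text
t 65.88 pos [ 0.4722 -0.3401  0.0163] yaw 77.29 turn -0.01 after-turn shift mm [-0.4 -0.3  2.1] w 0.0652 F [ 0.9 -0.3 -0.1]
```

Emit:
{"api": "servo_tool", "payload": {
  "rows": [-0.2,-0.0004,0,0.0015,0,0.2,0,0,0,0,0.5,0,0,0,0,1,0,0,0,0,1,0,0,0,0]
}}

```text
time: 66.3
position: [0.4721, -0.3398, 0.0138]
tool_rot: [0.111, 0.994, -0.0, 0.0]
ft_force: [0.8, 0.2, 0.4]
grip_width: 0.0397
grip_force: 0.0
```

Emit:
{"api": "servo_tool", "payload": {
  "rows": [1,0,0,0,0,1,0,0,0,0,1,0,0,0,0,1,0,0,0,0,1,0,0,0,0]
}}

```text
time: 66.72
position: [0.4721, -0.3398, 0.0137]
tool_rot: [0.111, 0.994, -0.0, 0.0]
ft_force: [-0.2, -0.0, -0.1]
grip_width: 0.0135
grip_force: 8.0
```

Emit:
{"api": "servo_tool", "payload": {
  "rows": [1,0,0,0,0,1,0,0,0,0,1,0,0,0,0,1,0,0,0,0],
  "newtons": 30
}}

```text
time: 67.05
position: [0.4721, -0.3398, 0.0137]
tool_rot: [0.111, 0.994, -0.0, 0.0]
ft_force: [0.7, -0.4, 0.1]
grip_width: 0.0138
grip_force: 30.0
```

Run:
```python
from h import *
go(.5209,.0914,.2,77.3)
```

```text
t 67.05 pos [ 0.4721 -0.3398  0.0137] yaw 77.29 turn -0.01 after-turn shift mm [  47.1  431.4 -186.3] w 0.0138 F [ 0.7 -0.4  0.1]
```

Emit:
{"api": "servo_tool", "payload": {
  "rows": [1,0,0,-0.01,0,1,0,0,-0.03,0,1,0,0,-0.038,0,1,0,0,-0.038,0,1,0,0,-0.038,0]
}}

```text
time: 67.47
position: [0.4714, -0.339, 0.1695]
tool_rot: [0.111, 0.994, 0.001, -0.001]
ft_force: [0.4, -0.7, -1.6]
grip_width: 0.0135
grip_force: 30.0
```

Emit:
{"api": "servo_tool", "payload": {
  "rows": [1,0,0,-0.02,0,1,0.001,0.012,-0.012,0,1,0.003,0.028,0,0,1,0.004,0.036,0,0,1,0.004,0.036,0,0]
}}

```text
time: 67.88
position: [0.484, -0.2257, 0.1994]
tool_rot: [0.112, 0.994, 0.001, -0.001]
ft_force: [0.5, 0.9, -2.7]
grip_width: 0.014
grip_force: 30.0
```

Emit:
{"api": "servo_tool", "payload": {
  "rows": [1,0.004,0.036,0,0,1,0.004,0.036,0,0,1,0.004,0.036,0,0,1,0.004,0.036,0,0,1,0.004,0.036,0,0]
}}

```text
time: 68.3
position: [0.5033, -0.0449, 0.199]
tool_rot: [0.111, 0.994, 0.001, -0.002]
ft_force: [1.2, 0.2, -1.4]
grip_width: 0.0137
grip_force: 30.0
```

Emit:
{"api": "servo_tool", "payload": {
  "rows": [1,0.004,0.036,0,0,1,0.004,0.036,0,0,1,0.004,0.032,0,0,1,0.002,0.025,0,0,1,0.001,0.01,0,0]
}}

```text
time: 68.72
position: [0.5192, 0.0951, 0.199]
tool_rot: [0.109, 0.994, 0.001, -0.002]
ft_force: [0.9, -0.3, -2.0]
grip_width: 0.0141
grip_force: 30.0
```

Emit:
{"api": "servo_tool", "payload": {
  "rows": [1,0,0,0,0,1,0,0,0,0,1,0,0,0,0,1,0,0,0,0]
}}

```text
time: 69.05
position: [0.5208, 0.0897, 0.1995]
tool_rot: [0.112, 0.994, -0.0, -0.0]
ft_force: [0.6, -0.2, -2.6]
grip_width: 0.0141
grip_force: 30.0
```

Run:
```python
from h import *
go(.5204,.0915,.1137,77.3)
```

```text
t 69.05 pos [0.5208 0.0897 0.1995] yaw 77.18 turn -0.12 after-turn shift mm [ 0.7  1.7 85.8] w 0.0141 F [ 0.6 -0.2 -2.6]
```

Emit:
{"api": "servo_tool", "payload": {
  "rows": [1,0,0.001,0.02,0,1,0,0,0.025,0,1,0,0,0.015,0,1,0,0,0.006,0,1,0,0,0,0]
}}

```text
time: 69.47
position: [0.5203, 0.0909, 0.1324]
tool_rot: [0.112, 0.994, -0.0, -0.002]
ft_force: [-0.1, 0.5, -1.4]
grip_width: 0.0138
grip_force: 30.0
```

Emit:
{"api": "servo_tool", "payload": {
  "rows": [1,0,0,0,0,1,0,0,0,0,1,0,0,0,0,1,0,0,0,0]
}}

```text
time: 69.8
position: [0.522, 0.0919, 0.1348]
tool_rot: [0.111, 0.994, 0.0, 0.001]
ft_force: [0.4, 0.1, -2.0]
grip_width: 0.014
grip_force: 30.0
```

Run:
```python
from h import *
go(.5204,.0915,.1137,77.3)
```

```text
t 69.8 pos [0.522  0.0919 0.1348] yaw 77.28 turn -0.02 after-turn shift mm [ 1.5 -0.8 21.1] w 0.014 F [ 0.4  0.1 -2. ]
```

Emit:
{"api": "servo_tool", "payload": {
  "rows": [1,0.001,-0.0005,0.003,0,1,0,0,0.003,0,1,0,0,0.003,0,1,0,0,0,0,1,0,0,0,0]
}}

```text
time: 70.22
position: [0.5199, 0.0918, 0.1244]
tool_rot: [0.111, 0.994, -0.0, -0.0]
ft_force: [-0.2, -0.1, -1.4]
grip_width: 0.0138
grip_force: 30.0
```

Emit:
{"api": "servo_tool", "payload": {
  "rows": [1,0,0,0.003,0,1,0,0,0.002,0,1,0,0,0,0,1,0,0,0,0]
}}

```text
time: 70.55
position: [0.5201, 0.0917, 0.1195]
tool_rot: [0.111, 0.994, -0.0, -0.0]
ft_force: [-0.8, -0.1, -0.7]
grip_width: 0.0139
grip_force: 30.0
```

Emit:
{"api": "servo_tool", "payload": {
  "rows": [1,0,0,0.003,0,1,0,0,0.002,0,1,0,0,0,0,1,0,0,0,0]
}}

```text
time: 70.88
position: [0.5201, 0.0917, 0.1145]
tool_rot: [0.111, 0.994, -0.0, -0.0]
ft_force: [0.4, -0.1, -1.9]
grip_width: 0.0138
grip_force: 30.0
```

Emit:
{"api": "servo_tool", "payload": {
  "rows": [1,0,0,0.0007,0,1,0,0,0,0,1,0,0,0,0]
}}

```text
time: 71.13
position: [0.5203, 0.0917, 0.1141]
tool_rot: [0.111, 0.994, -0.0, 0.0]
ft_force: [-0.0, -0.6, -1.9]
grip_width: 0.014
grip_force: 30.0
```

Emit:
{"api": "servo_tool", "payload": {
  "rows": [0.5,0,0,0,0,0.2,0,0,0,0,0,0,0,0,0,-0.3,0,0,0,0,-0.3,0,0,0,0]
}}

```text
time: 71.55
position: [0.5203, 0.0917, 0.1142]
tool_rot: [0.111, 0.994, -0.0, 0.0]
ft_force: [-0.3, 0.2, -0.9]
grip_width: 0.0396
grip_force: 0.0
```

Emit:
{"api": "servo_tool", "payload": {
  "rows": [-0.4,0,0,-0.015,0,-0.4,0,0,-0.03,0,-0.4,0,0,-0.03,0,-0.4,0,0.02,0,0,-0.4,0,0.035,0,0]
}}

```text
time: 71.97
position: [0.5337, 0.1436, 0.1914]
tool_rot: [0.113, 0.994, -0.0, 0.002]
ft_force: [0.5, -0.4, -0.5]
grip_width: 0.0596
grip_force: 0.0
```

Emit:
{"api": "servo_tool", "payload": {
  "rows": [-0.4,0,0.04,0,0,-0.4,0,0.04,0,0,-0.4,0,0.02,0,0,-0.4,0,0,0,0]
}}

```text
time: 72.3
position: [0.5552, 0.2473, 0.1892]
tool_rot: [0.109, 0.994, 0.001, 0.001]
ft_force: [1.2, -0.3, -0.3]
grip_width: 0.0611
grip_force: 0.0
```

Run:
```python
from h import *
for q in ['dial_grip','dial_mark','cover']:
    a=many(q,4,np.array((.5,.02)),.13);print(q,len(a),np.round(np.median(a,0),4),np.round(a.std(0),4))
p=robot.camera('side');t=robot.camera('top')
u,v=proj(p,[.52,.09,.1])[0].astype(int);c1=cv2.resize(p['pixels'][v-40:v+50,u-60:u+60,::-1],(400,300),interpolation=2)
u,v=proj(t,[.489,-.036,.08])[0].astype(int);c2=cv2.resize(t['pixels'][v-15:v+15,u-20:u+20,::-1],(400,300),interpolation=2);print(u,v)
cv2.imwrite('pics/di.png',np.hstack([c1,c2]))
go(.490,-.036,.16,77.3)
```

```text
dial_grip 7 [ 0.4924 -0.0363  0.0717] [0.0021 0.0022 0.002 ]
dial_mark 7 [ 0.4465 -0.0271  0.0305] [0.0013 0.003  0.0024]
cover 7 [0.517 0.094 0.105] [0.0009 0.0023 0.0088]
398 254
t 74.8 pos [0.5543 0.2429 0.1891] yaw 77.28 turn -0.02 after-turn shift mm [   1.4 -286.2   29.1] w 0.0612 F [ 0.6  0.  -0.1]
```

View pics/di.png

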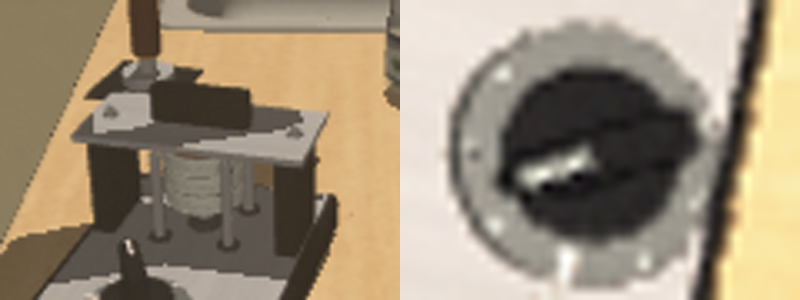

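The cover is seated with its handle up and both pins showing, and the tamper stands on its mat. The dial nose points left and slightly down, at about 107° world yaw, so it needs about +60°.

Emit:
{"api": "servo_tool", "payload": {
  "rows": [-0.3,0,-0.015,0,0,-0.3,0,-0.03,0,0,-0.3,0,-0.039,0,0,-0.3,0,-0.039,0,0,-0.3,0,-0.039,0,0],
  "newtons": 8
}}

```text
time: 75.22
position: [0.5176, 0.083, 0.1891]
tool_rot: [0.11, 0.994, -0.0, -0.0]
ft_force: [0.0, -0.1, -1.3]
grip_width: 0.0568
grip_force: 0.0
```

Emit:
{"api": "servo_tool", "payload": {
  "rows": [-0.3,0,-0.039,0,0,-0.3,0,-0.039,0,0,-0.3,0,-0.03,0,0,-0.3,0,-0.016,0,7,-0.3,0,0,0.005,7]
}}

```text
time: 75.63
position: [0.4909, -0.0402, 0.1849]
tool_rot: [0.236, 0.972, -0.001, 0.001]
ft_force: [0.1, 0.5, -0.2]
grip_width: 0.0564
grip_force: 0.0
```

Emit:
{"api": "servo_tool", "payload": {
  "rows": [-0.3,0,0,0.01,7,-0.3,0,0,0.01,7,-0.3,0,0,0.015,7,-0.3,0,0,0.015,7,-0.3,0,0,0.01,7]
}}

```text
time: 76.05
position: [0.4903, -0.0366, 0.1232]
tool_rot: [0.516, 0.857, -0.0, -0.001]
ft_force: [-0.6, 0.6, 0.2]
grip_width: 0.0566
grip_force: 0.0
```

Emit:
{"api": "servo_tool", "payload": {
  "rows": [-0.3,0,0,0,7,-0.3,0,0,0,4,-0.3,0,0,0,0,-0.3,0,0,0,0]
}}

```text
time: 76.38
position: [0.4911, -0.0366, 0.1242]
tool_rot: [0.592, 0.806, -0.0, 0.0]
ft_force: [0.3, -0.0, -0.4]
grip_width: 0.0565
grip_force: 0.0
```

Run:
```python
from h import *
go(.4911,-.0363,.061,17.3)
```

```text
t 76.38 pos [ 0.4911 -0.0366  0.1242] yaw 17.38 turn 0.08 after-turn shift mm [ 0.2  0.1 63.2] w 0.0565 F [ 0.3 -0.  -0.4]
```

Emit:
{"api": "servo_tool", "payload": {
  "rows": [-0.3,0,0,0.02,0,-0.3,0,0,0.025,0,-0.3,0,0,0.012,0,-0.3,0,0,0.005,0,0,0,0,0,0]
}}

```text
time: 76.8
position: [0.4907, -0.0361, 0.0613]
tool_rot: [0.592, 0.806, -0.0, -0.001]
ft_force: [-0.7, -0.7, -0.2]
grip_width: 0.0542
grip_force: 0.0
```

Emit:
{"api": "servo_tool", "payload": {
  "rows": [0.5,0,0,0,0,1,0,0,0,0,1,0,0,0,0,1,0,0,0,0,1,0,0,0,0]
}}

```text
time: 77.22
position: [0.4918, -0.0362, 0.0627]
tool_rot: [0.593, 0.805, 0.0, 0.001]
ft_force: [0.4, -1.2, 0.4]
grip_width: 0.0245
grip_force: 0.0
```

Emit:
{"api": "servo_tool", "payload": {
  "rows": [1,0,0,0,0,1,0,0,0,0,1,0,0,0,0,1,0,0,0,0]
}}

```text
time: 77.55
position: [0.4905, -0.0362, 0.0623]
tool_rot: [0.593, 0.806, -0.001, -0.001]
ft_force: [-3.2, -2.2, 5.3]
grip_width: 0.0118
grip_force: 8.0
```

Emit:
{"api": "servo_tool", "payload": {
  "rows": [1,0,0,0,-5,1,0,0,0,-5,1,0,0,0,-5,1,0,0,0,-5,1,0,0,0,-5]
}}

```text
time: 77.97
position: [0.4905, -0.0362, 0.0622]
tool_rot: [0.402, 0.915, -0.0, -0.001]
ft_force: [-3.7, -3.0, 4.7]
grip_width: 0.0117
grip_force: 8.0
```

Emit:
{"api": "servo_tool", "payload": {
  "rows": [1,0,0,0,-5,1,0,0,0,-5,1,0,0,0,-5,1,0,0,0,-5,1,0,0,0,-5]
}}

```text
time: 78.38
position: [0.4904, -0.0363, 0.0623]
tool_rot: [0.195, 0.981, -0.0, -0.001]
ft_force: [-3.4, -2.2, 5.0]
grip_width: 0.0122
grip_force: 8.0
```

Emit:
{"api": "servo_tool", "payload": {
  "rows": [1,0,0,0,-5,1,0,0,0,-5,1,0,0,0,0,1,0,0,0,0,1,0,0,0,0]
}}

```text
time: 78.8
position: [0.4904, -0.0363, 0.0622]
tool_rot: [0.11, 0.994, -0.0, -0.001]
ft_force: [-3.3, -2.8, 6.0]
grip_width: 0.0118
grip_force: 8.0
```

Run:
```python
from h import *
go(.4911,-.0363,.061,77.25)
```

```text
t 78.8 pos [ 0.4904 -0.0363  0.0622] yaw 77.32 turn 0.07 after-turn shift mm [-0.7  0.1  1.2] w 0.0118 F [-3.3 -2.8  6. ]
```

Release, rise, move aside and check.

Emit:
{"api": "servo_tool", "payload": {
  "rows": [0.7,0,0,0,0,0.3,0,0,0,0,0,0,0,0,0,-0.2,0,0,0,0,-0.2,0,0,0,0]
}}

```text
time: 79.22
position: [0.4918, -0.0359, 0.062]
tool_rot: [0.111, 0.994, 0.0, 0.0]
ft_force: [0.6, 1.0, 0.3]
grip_width: 0.0321
grip_force: 0.0
```

Emit:
{"api": "servo_tool", "payload": {
  "rows": [-0.2,0,0,-0.015,0,-0.2,0,0,-0.035,0,-0.2,0,0,-0.035,0,-0.2,0,0,-0.035,0,-0.2,0,-0.03,-0.01,0]
}}

```text
time: 79.63
position: [0.4879, -0.063, 0.1967]
tool_rot: [0.108, 0.994, 0.0, 0.005]
ft_force: [1.7, -0.8, 0.7]
grip_width: 0.0515
grip_force: 0.0
```

Emit:
{"api": "servo_tool", "payload": {
  "rows": [-0.2,0,-0.039,0,0,-0.2,0,-0.039,0,0,-0.2,0,-0.039,0,0,-0.2,0,-0.039,0,0,-0.2,0,-0.039,0,0]
}}

```text
time: 80.05
position: [0.4413, -0.257, 0.1922]
tool_rot: [0.111, 0.994, 0.0, 0.0]
ft_force: [-0.0, 0.7, 0.2]
grip_width: 0.0521
grip_force: 0.0
```

Emit:
{"api": "servo_tool", "payload": {
  "rows": [-0.2,0,-0.039,0,0,-0.2,0,-0.02,0,0,-0.2,0,0,0,0,-0.2,0,0,0,0,-0.2,0,0,0,0]
}}

```text
time: 80.47
position: [0.4286, -0.3119, 0.1917]
tool_rot: [0.111, 0.994, 0.001, -0.0]
ft_force: [0.7, -0.8, 0.7]
grip_width: 0.0519
grip_force: 0.0
```

Run:
```python
from h import *
p=robot.camera('side');t=robot.camera('top')
u,v=proj(p,[.52,.09,.1])[0].astype(int);c1=cv2.resize(p['pixels'][v-60:v+60,u-80:u+80,::-1],(400,300),interpolation=2)
u,v=proj(t,[.489,-.036,.08])[0].astype(int);c2=cv2.resize(t['pixels'][v-15:v+22,u-24:u+24,::-1],(400,308),interpolation=2)[:300]
u,v=proj(t,[.48,.2,.08])[0].astype(int);c3=cv2.resize(t['pixels'][v-70:v+50,u-120:u+120,::-1],(800,300),interpolation=2)
cv2.imwrite('pics/fin.png',np.vstack([np.hstack([c1,c2]),c3]))
for q in ('tamper','cover','pod1'):
  for i in (p,t): print(q,[(round(r['score'],2),np.round(r['at'],4)) for r in robot.place_of(i,q)][:2])
go(.4911,-.0363,.061,77.25)
```

```text
tamper [(0.72, array([0.435 , 0.3959, 0.001 ])), (0.26, array([0.5199, 0.0984, 0.104 ]))]
tamper [(0.76, array([0.4328, 0.3893, 0.0044]))]
cover [(0.96, array([0.5178, 0.0905, 0.1057])), (0.48, array([ 0.4917, -0.0319,  0.0723]))]
cover [(0.7, array([0.4333, 0.3948, 0.0039])), (0.67, array([0.5188, 0.0977, 0.1073]))]
pod1 [(0.91, array([ 0.6925, -0.0894,  0.0033])), (0.7, array([0.5223, 0.087 , 0.0658]))]
pod1 [(0.78, array([ 6.95e-01, -8.59e-02,  2.00e-04])), (0.26, array([0.522 , 0.0895, 0.002 ]))]
t 80.87 pos [ 0.4291 -0.3124  0.1922] yaw 77.35 turn 0.1 after-turn shift mm [  0.5 283.  131.2] w 0.052 F [-0.   0.8 -0. ]
```

View pics/fin.png

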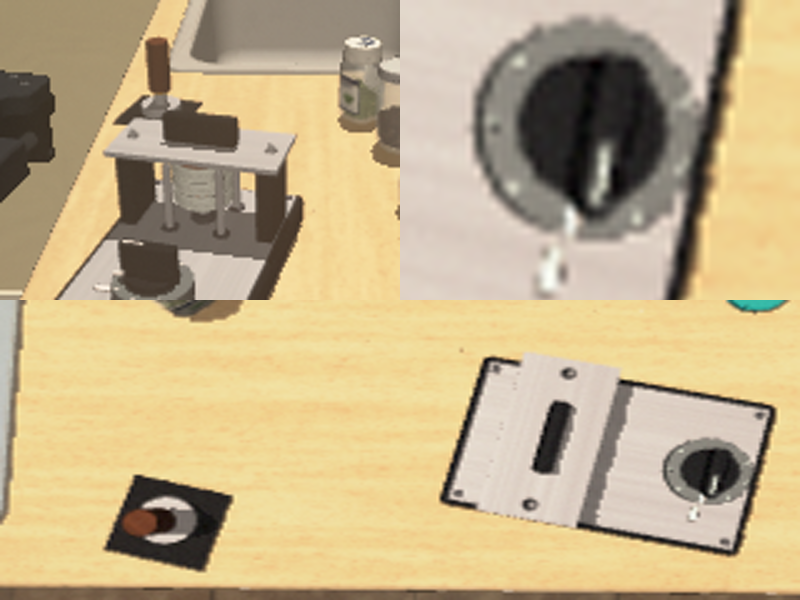

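The final picture shows the cover seated on both pins with its handle up, the pods stacked underneath, the tamper upright on its mat, and the dial bar in line with the long mark. I hand in.

```bash
python3 -c "
from rig import robot
print(robot.hand_in())"
```

```text
the job is handed in; nothing more can be done
None
```

I handed the job in at about 81 s of the 210 s limit: all three pods are stacked and pressed to the stop for over a second, the tamper is back on its mat, the cover is on its pins handle up, and the dial points at the long mark; no verdict came back.

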